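# Top up the lug magazine of a tack-welding station

### The job

Top up the lug magazine: pull its sprung follower right back by the red handle and turn the handle down into the notch in the side wall, so that it stays hooked back by itself. Set the loose lug down in the track, without dropping it, upright on its bright weld edge with the eye up, between the follower and the two lugs already standing there. Then unhook the handle and ease the follower forward, never letting it snap, until it holds all three lugs upright and tight together against the front stop; let go, and leave the hammer, brush and magnet square where they lie.

Things in the scene. Friction and masses are not known exactly. Their poses are not given: they have to be found in the camera images.
- magazine: Green and bare-steel feed track, 225 x 118 mm, bolted down. Origin: centre of its underside; z up; x along the track, the way the follower is pulled back; the handle turns to the -y side. Front stop face at x = -80 mm. The brass gate and shoe and the air cylinder at the front (to y = 119 mm, 47 mm high) are not worked.
- bay (a point): Point on the track floor, mid-width, at magazine x = 0, z = 12 mm; same axes. Channel open above, 43 mm wide inside; walls 5 mm thick, tops 52 mm above the floor; flared lips on them (x -60 to 50 mm) widen the mouth to about 60 mm and reach 64 mm above the floor. A lug has 1.5 mm play each side: fingers fit only before and behind it (on its faces), not at its edges.
- notch (a point): Middle of the notch cut into the top of the -y wall, at magazine x = 72, y = -24, z = 64 mm; 16 mm long (x = 64 to 80 mm), 19 mm deep. The 8 mm handle bar drops into it.
- follower (a joint): How far back the follower is, in m: its face (40 mm wide, 46 mm high) is at magazine x = -80 mm + this. 0.030 resting on two lugs, 0.045 on three, 0.130 hooked in the notch, 0.136 at its rear stop. A strip spring always draws it forward, 8.6 N in front to 10.7 N at the rear.
- handle (a joint): Angle of the follower's handle about an axis along the track, in rad: 0 upright, growing as it turns down to the magazine's -y side, limit 1.0. It stays where left. Away from the notch it stops on the lip or wall top at 0.6 to 0.8; with the follower between 0.130 and 0.136 it goes down into the notch, to 1.0, whose front edge then holds the follower.
- knob (a point): Middle of the handle's red grip, a cylinder 16 mm across, 32 mm long along the handle. It is 75 mm from the handle's axis, which runs along the track at magazine y = 0, z = 40 mm, 18 mm behind the follower's face. Upright, it is 115 mm above the bench. Its z axis points outward along the handle, its x axis along the track.
- lug_mid (a point): Centre of the loose dark steel lug: plate 15 mm thick, 40 mm wide, 50 mm from its straight bright weld edge to the round crown over a 16 mm eye; 0.21 kg; lies flat at first. x points from weld edge to eye (up when it stands), y across, z square to the faces. Side edges straight for x = -25 to 5 mm. Middle 7.5 mm above its support lying, 25 mm standing.
- lug_front_mid (a point): Centre of the lug standing on the front stop, like the loose one; z from weld edge up to eye, x along the track (thickness). At magazine x = -72.5 mm, z = 37 mm.
- lug_second_mid (a point): Centre of the like lug standing behind it, same axes. At magazine x = -57.5 mm, z = 37 mm.
- chipping_hammer: Bystander: steel chipping hammer lying flat, 170 mm long with a 120 mm head, 26 mm high. Origin near its middle on its underside.
- wire_brush: Bystander: wire brush with wooden back, bristles down, 240 x 26 mm, 34 mm high. Origin at the middle of its underside.
- magnet_square: Bystander: red triangular welding magnet, 85 x 85 mm, 22 mm high. Origin at its middle on its underside.

How it is judged:
On the way, in this order (a step that is already met when the one before it is completed fails the run):
1. the follower is hooked back in the notch and let go (value of joint follower between 0.126 and 0.134 m and value of joint handle between 0.82 and 1.1 rad and contact force between the fingers and handle below 0.1 N), for 0.2 s.
2. the loose lug stands eye up on the floor of the track between the follower and the two lugs, let go, with the follower still hooked back (value of joint follower between 0.126 and 0.134 m and x of lug_mid in the frame of magazine between -0.044 and 0.045 m and y of lug_mid in the frame of magazine between -0.004 and 0.004 m and z of lug_mid in the frame of magazine between 0.034 and 0.041 m and angle between lug_mid's own x axis and vertical below 0.15 rad and contact force between the fingers and lug_new below 0.1 N), for 0.2 s.
At the end, for the whole second after the job is handed in: All three lugs stand eye up (within 0.06 rad) on the track floor, mid-track within 4 mm, packed on the front stop at magazine x -72.5, -57.5 and (new, square within 0.1 rad) -42.5 mm, each within 3 mm; the follower rests on them (0.0425 to 0.048 m); lugs at rest, fingers touch nothing (x of lug_mid in the frame of magazine between -0.0455 and -0.0395 m and y of lug_mid in the frame of magazine between -0.004 and 0.004 m and z of lug_mid in the frame of magazine between 0.034 and 0.041 m and x of lug_front_mid in the frame of magazine between -0.0755 and -0.0695 m and y of lug_front_mid in the frame of magazine between -0.004 and 0.004 m and z of lug_front_mid in the frame of magazine between 0.034 and 0.041 m and x of lug_second_mid in the frame of magazine between -0.0605 and -0.0545 m and y of lug_second_mid in the frame of magazine between -0.004 and 0.004 m and z of lug_second_mid in the frame of magazine between 0.034 and 0.041 m and value of joint follower between 0.0425 and 0.048 m and angle between lug_mid's own x axis and vertical below 0.06 rad and angle between each of lug_front_mid, lug_second_mid's own z axis and vertical below 0.06 rad and angle between the z axis of lug_mid and the x axis of magazine, either way round below 0.1 rad and linear speed of lug_new below 0.01 m/s and contact force between the fingers and anything else below 0.1 N).
It fails at once if the follower is let snap forward (faster than 0.8 m/s) (velocity of joint follower below -0.8 m/s).
It fails at once if the new lug is dropped or flung in the magazine (faster than 0.45 m/s with no finger on it, a fall of about 10 mm) (x of lug_mid in the frame of magazine between -0.08 and 0.1 m and y of lug_mid in the frame of magazine between -0.03 and 0.03 m and z of lug_mid in the frame of magazine between 0 and 0.12 m and linear speed of lug_new above 0.45 m/s and contact force between the fingers and lug_new below 0.1 N).
It fails at once if the chipping hammer is moved more than 30 mm (distance of chipping_hammer from where it was at the start of the episode above 0.03 m).
It fails at once if the wire brush is moved more than 30 mm (distance of wire_brush from where it was at the start of the episode above 0.03 m).
It fails at once if the magnet square is moved more than 30 mm (distance of magnet_square from where it was at the start of the episode above 0.03 m).
It also fails if it takes over 72 s, if anything falls off the work surface, if the arm or the gripper's body presses on something with over 40 N, if the wrist force passes 120 N, or if a joint passes its speed limit or range.

### The arm

A 6-joint arm with a two-finger parallel gripper is mounted at the origin on the work surface. World frame = base frame: x ahead of the robot, y to its left, z up, the work surface at z = 0. Lengths are in m, angles in rad, forces in N, time in s.
With the tool pointing down it reaches from about 0.325 to 0.85 m from the base axis. Payload 4.4 kg.
Tool frame: the origin (TCP) lies midway between the tips of the shut fingers; the grasp point (between the pads) lies 19 mm behind it; z points along the fingers, x is the direction in which the jaws open and shut, and the axes are right-handed (so a half turn about z gives the same grasp; the last joint's range is limited). The gripper opens to 94 mm and grips with 3 to 60 N. Pads are 16 mm wide; open, the fingers measure 119 mm over their backs; the gripper's body (75 mm by 177 mm) begins 78 mm behind the grasp point.
Start: joints at [1.02, 0.207, 1.542, -0, 1.393, -0.15], TCP at [0.224, 0.53, 0.172] pointing down, gripper open.
Joint ranges: [-2.73, 2.73], [-0.86, 2.22], [0.23, 2.46], [-1.11, 4.25], [0.08, 2.63], [-2.82, 2.82]. Speed limits (rad/s): [2.79, 2.79, 3.14, 3.14, 3.14, 3.14].

### API

Orientations are given as [roll, pitch, yaw] about the fixed x, y, z axes, in that order (R = Rz(yaw) Ry(pitch) Rx(roll)).
In Python, from rig import ctrl, grab_frame gives the robot as it stands.
- The arm moves only by the shell command python3 -m jog 'ROWS' [FORCE]. ROWS is JSON, a list of rows, each an object with "delta_pos": the shift along the tool's x, y, z in m, a list of three; "twist": the turn about the tool's z in rad; "jaw": the closure, from 0 (fully open) to 1 (shut). In form: [{"delta_pos": [tx, ty, tz], "twist": twist, "jaw": jaw}, ...]. A call has 1 to 20 rows; each row is the pose to reach, as a shift and turn from the pose measured when the call began, along the tool's axes at that moment; what a row does not reach only later rows make up. A row lasts 1/12 s, in which the tool goes at most 41.7 mm and 7.16 degrees, less where a joint would pass 70% of its speed; a pose out of reach is approached as far as the arm can. A call with a gripper value outside its range is refused whole. The fingers move at their own pace and stop on an object; FORCE is the grip in N (left out, the last holds). Time passes only in rows, so rows that repeat a pose let the fingers close. It gives the time, the measured TCP pose, the force and the opening at its end, in the units of the state.
- ctrl.get_state(): the state, without advancing time (a new reading comes with each control period).
- grab_frame(name): name is "scene" or "top" or "wrist"; returns a dict with "color" (480x640x3 uint8, blue, green, red), "mtx" (3x3 intrinsics, pixels), "dist" ([k1, k2, p1, p2, k3] as OpenCV has them; the pictures are not rectified), "extrinsics" (4x4, takes a point from camera to world coordinates); the wrist camera has in their place "mount" (4x4, takes a point from camera to tool coordinates, whose origin is the TCP and whose axes are the tool frame's). Camera axes: x right, y down, z forward; pixel columns grow to the right and rows downward; lengths in m; the calibration is good to about 2 mm. A picture is of the moment at which its call begins: read the wrist's pose just before it. There is no depth.
- ctrl.close_job(): hands the job in, once; it reports no verdict.
The state is a dict: "t": time; "q": joint angles; "qvel": joint speeds; "joint_efforts": joint torques, N m; "tool_pos": TCP position; "ee_rot": TCP orientation; "contact_force": force on the tool from outside, world axes, zero at the start; "ft_torque": the same for the moment, N m; "gripper_width": finger opening in m.
Only numpy, scipy, OpenCV 4.12 (cv2) and the standard library are available. Lean on these libraries where they do the work, as an engineer would, in place of code of your own. Each camera call takes 0.05 s, during which the arm holds its last target.

## Working session

There is one attempt and no reset: what is moved stays moved. The work goes in short steps, Python scripts to look and compute and a shell command to move; the robot and the scene stay as the last step left them, time stands still between calls to the robot, and variables do not carry over. Pictures are saved under pics/ and viewed, and the job is handed in when it is done.

```bash
ls; mkdir -p pics
python3 - <<'E'
from rig import ctrl, grab_frame
import cv2
s=ctrl.get_state();print(s)
for n in ["scene","top","wrist"]:
    f=grab_frame(n);cv2.imwrite(f"pics/a_{n}.png",f["color"])
    print(n,f["mtx"],f["dist"],f.get("extrinsics",f.get("mount")))
E
```

```text
pics
{'t': 0.0, 'q': array([ 1.02052619e+00,  2.07390995e-01,  1.54293092e+00,  7.63398338e-06,
        1.39346964e+00, -1.50467518e-01]), 'qvel': array([ 0.00064344, -0.00018129,  0.000815  ,  0.00099877,  0.00036354,
       -0.00029804]), 'joint_efforts': array([ 6.18929989e-04, -3.70866787e+01, -2.81420428e+01,  6.98984787e-02,
        3.56925814e-02, -1.72821392e-04]), 'tool_pos': array([0.22334621, 0.52891592, 0.17091827]), 'ee_rot': array([-3.14125561e+00,  2.17292499e-03,  1.17099272e+00]), 'contact_force': array([ 0.03173128,  0.51574414, -0.59494015]), 'ft_torque': array([ 0.00651515, -0.00745573, -0.0130495 ]), 'gripper_width': 0.09407381516231478}
scene [[551.30911363   0.         323.83151431]
 [  0.         551.30911363 241.40055937]
 [  0.           0.           1.        ]] [-0.07820318  0.          0.          0.          0.        ] [[-0.68412959  0.58277338 -0.438568    1.12098332]
 [ 0.7293169   0.54002756 -0.42007987  0.53624886]
 [-0.00797255 -0.60724412 -0.79447531  1.08452874]
 [ 0.          0.          0.          1.        ]]
top [[476.24511392   0.         312.60088224]
 [  0.         476.24511392 237.69723615]
 [  0.           0.           1.        ]] [-0.01694087  0.          0.          0.          0.        ] [[ 0.01998984 -0.99495951  0.09826482  0.51264526]
 [-0.99958333 -0.02193569 -0.01876166 -0.01037663]
 [ 0.0208226  -0.09784883 -0.99498343  0.93751025]
 [ 0.          0.          0.          1.        ]]
wrist [[362.75736589   0.         320.71228347]
 [  0.         362.75736589 238.82658786]
 [  0.           0.           1.        ]] [0.00663367 0.         0.         0.         0.        ] [[ 9.99999973e-01 -1.14826967e-04 -2.00379042e-04 -1.25911196e-03]
 [ 1.60165010e-04  9.69898057e-01  2.43511261e-01 -6.89962867e-02]
 [ 1.66385584e-04 -2.43511287e-01  9.69898049e-01 -2.11604549e-01]
 [ 0.00000000e+00  0.00000000e+00  0.00000000e+00  1.00000000e+00]]
```

View pics/a_scene.png

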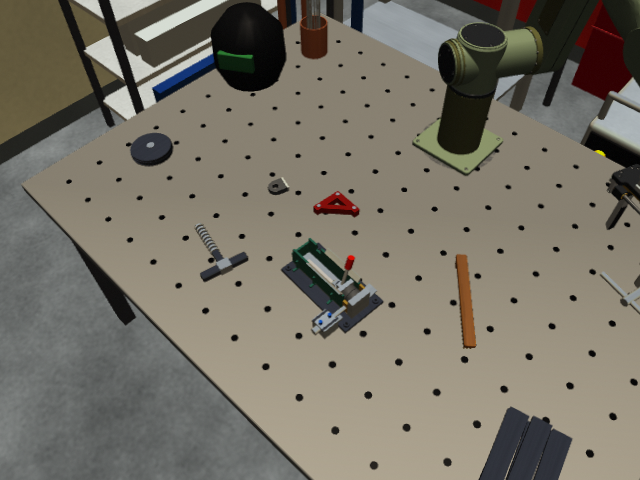

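View pics/a_top.png

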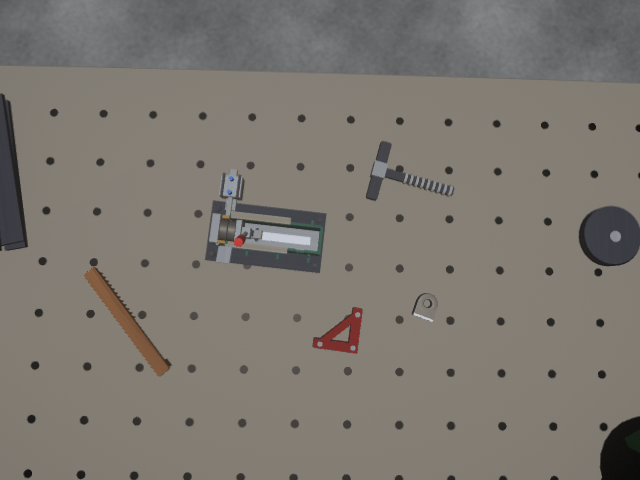

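View pics/a_wrist.png

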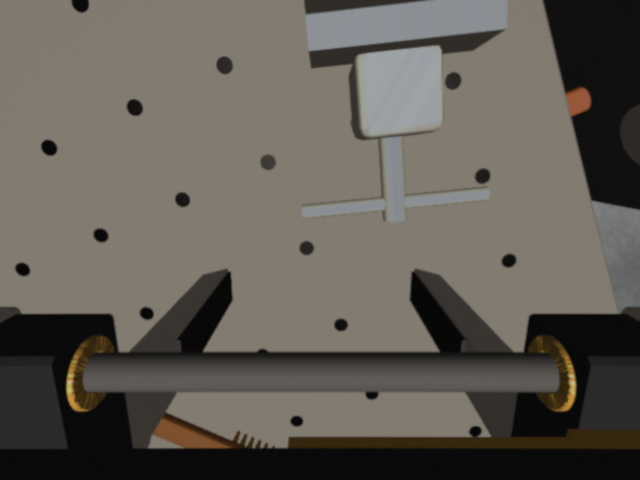

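```bash
cat > h.py <<'E'
from rig import ctrl, grab_frame
import cv2, numpy as np
from scipy.spatial.transform import Rotation as R
def T_tool(s):
    T=np.eye(4);T[:3,:3]=R.from_euler('xyz',s['ee_rot']).as_matrix();T[:3,3]=s['tool_pos'];return T
def cam(name):
    s=ctrl.get_state();f=grab_frame(name)
    E=f['extrinsics'] if name!='wrist' else T_tool(s)@f['mount']
    return f,np.array(E)
def rays(f,E,px):
    u=cv2.undistortPoints(np.array(px,float).reshape(-1,1,2),f['mtx'],f['dist']).reshape(-1,2)
    d=np.c_[u,np.ones(len(u))]@E[:3,:3].T
    return E[:3,3],d
def onz(f,E,px,z):
    o,d=rays(f,E,px);return o+d*((z-o[2])/d[:,2])[:,None]
def proj(f,E,P):
    P=np.array(P,float).reshape(-1,3);Ei=np.linalg.inv(E)
    rv=cv2.Rodrigues(Ei[:3,:3])[0]
    return cv2.projectPoints(P,rv,Ei[:3,3],f['mtx'],f['dist'])[0].reshape(-1,2)
def go(p,yaw=None):
    "delta in tool axes to world TCP p, twist to yaw"
    s=ctrl.get_state();T=T_tool(s)
    d=T[:3,:3].T@(np.array(p)-T[:3,3])
    tw=None
    if yaw is not None:
        c=s['ee_rot'][2]; tw=-(yaw-c)   # tool z down
        tw=(tw+np.pi/2)%np.pi-np.pi/2
    print('delta',d.round(4),'twist',tw)
E
python3 - <<'E'
from h import *
f,E=cam('top')
c=f['color']
cv2.imwrite('pics/b1.png',cv2.resize(c[150:330,180:480],None,fx=2.66,fy=2.66,interpolation=cv2.INTER_CUBIC))
print(onz(f,E,[[212,202],[325,213],[320,272],[206,260],[267,237]],0.012))
print(onz(f,E,[[239,241]],0.12),onz(f,E,[[427,306],[414,316],[436,321],[427,303]],0.015))
E
```

```text
[[ 0.67001218  0.17081148  0.012     ]
 [ 0.65332407 -0.05120919  0.012     ]
 [ 0.53750303 -0.04352093  0.012     ]
 [ 0.55609962  0.17777121  0.012     ]
 [ 0.60345444  0.06111055  0.012     ]]
[[0.58488882 0.10062527 0.12      ]] [[ 0.47606427 -0.25141912  0.015     ]
 [ 0.4565027  -0.22615506  0.015     ]
 [ 0.44770292 -0.26882056  0.015     ]
 [ 0.48181529 -0.25143349  0.015     ]]
```

View pics/b1.png

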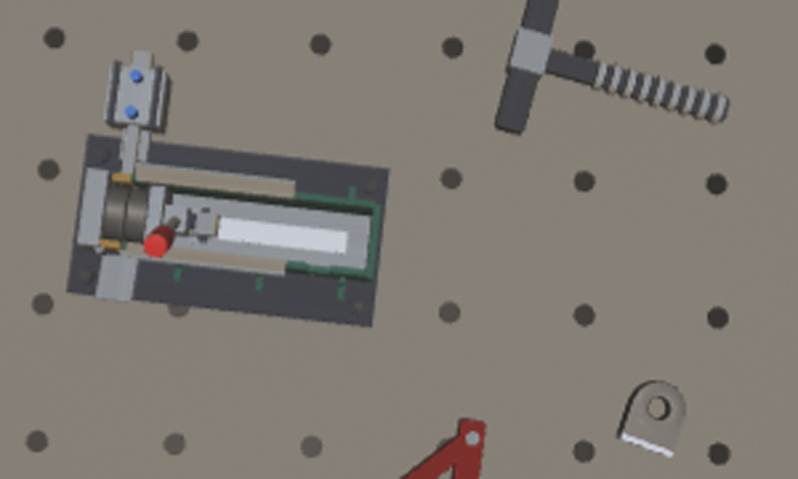

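Run:
```python
from h import *
go([0.585,0.06,0.24],np.radians(85.6))
```

```text
delta [-0.2916  0.5156 -0.0684] twist -0.3230114290683601
```

```bash
python3 -m jog '[{"delta_pos":[-0.29,0.515,-0.068],"twist":-0.323,"jaw":0},{"delta_pos":[-0.29,0.515,-0.068],"twist":-0.323,"jaw":0},{"delta_pos":[-0.29,0.515,-0.068],"twist":-0.323,"jaw":0},{"delta_pos":[-0.29,0.515,-0.068],"twist":-0.323,"jaw":0},{"delta_pos":[-0.29,0.515,-0.068],"twist":-0.323,"jaw":0},{"delta_pos":[-0.29,0.515,-0.068],"twist":-0.323,"jaw":0},{"delta_pos":[-0.29,0.515,-0.068],"twist":-0.323,"jaw":0},{"delta_pos":[-0.29,0.515,-0.068],"twist":-0.323,"jaw":0},{"delta_pos":[-0.29,0.515,-0.068],"twist":-0.323,"jaw":0},{"delta_pos":[-0.29,0.515,-0.068],"twist":-0.323,"jaw":0},{"delta_pos":[-0.29,0.515,-0.068],"twist":-0.323,"jaw":0},{"delta_pos":[-0.29,0.515,-0.068],"twist":-0.323,"jaw":0},{"delta_pos":[-0.29,0.515,-0.068],"twist":-0.323,"jaw":0},{"delta_pos":[-0.29,0.515,-0.068],"twist":-0.323,"jaw":0},{"delta_pos":[-0.29,0.515,-0.068],"twist":-0.323,"jaw":0},{"delta_pos":[-0.29,0.515,-0.068],"twist":-0.323,"jaw":0},{"delta_pos":[-0.29,0.515,-0.068],"twist":-0.323,"jaw":0}]'
python3 - <<'E'
from h import *
s=ctrl.get_state();print(s['t'],s['tool_pos'],s['ee_rot'],s['q'])
f,E=cam('wrist')
cv2.imwrite('pics/c1.png',f['color'])
E
```

```text
t: 1.62
tool_pos: [0.585, 0.061, 0.239]
ee_rot: [-3.14, 0.001, 1.492]
contact_force: [0.1, -0.3, -0.3]
gripper_width: 0.0939
1.6167 [0.58501777 0.06103778 0.23903157] [-3.13954973e+00  7.52778805e-04  1.49201153e+00] [-4.26838019e-02  1.93376333e-01  1.41933826e+00 -6.79090365e-04
  1.53094683e+00 -1.53466681e+00]
```

View pics/c1.png

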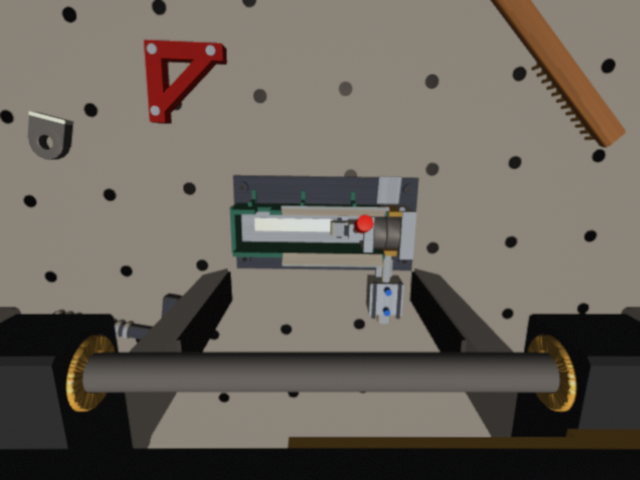

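Run:
```python
from h import *
f,E=cam('wrist')
c=f['color']
cv2.imwrite('pics/c2.png',cv2.resize(c[165:285,220:430],None,fx=3.8,fy=3.8,interpolation=cv2.INTER_CUBIC))
for z in (0.006,0.008,0.012):
    P=onz(f,E,[[233.5,176],[418,179],[412,271],[236.5,268]],z)
    print(P.round(4)[:,:2].tolist(),np.linalg.norm(P-np.roll(P,-1,0),axis=1))
hsv=cv2.cvtColor(c,cv2.COLOR_BGR2HSV)
m=((hsv[...,0]<8)|(hsv[...,0]>172))&(hsv[...,1]>180)&(hsv[...,2]>100)
n,l,st,ce=cv2.connectedComponentsWithStats(m.astype(np.uint8))
print([(st[i],ce[i]) for i in range(1,n) if st[i][4]>30])
```

```text
[[0.5394, -0.0422], [0.5602, 0.1804], [0.6774, 0.1712], [0.6559, -0.0542]] [0.2235928  0.11754576 0.2264176  0.11716701]
[[0.5393, -0.0417], [0.56, 0.1799], [0.6767, 0.1707], [0.6553, -0.0537]] [0.22258735 0.11701718 0.22539945 0.11664013]
[[0.5391, -0.0408], [0.5596, 0.1789], [0.6752, 0.1698], [0.6541, -0.0526]] [0.22057645 0.11596003 0.22336315 0.11558638]
[(array([ 144,   41,   78,   82, 2614], dtype=int32), array([173.92004591,  71.14766641])), (array([355, 216,  16,  17, 198], dtype=int32), array([362.72222222, 223.83838384]))]
```

View pics/c2.png

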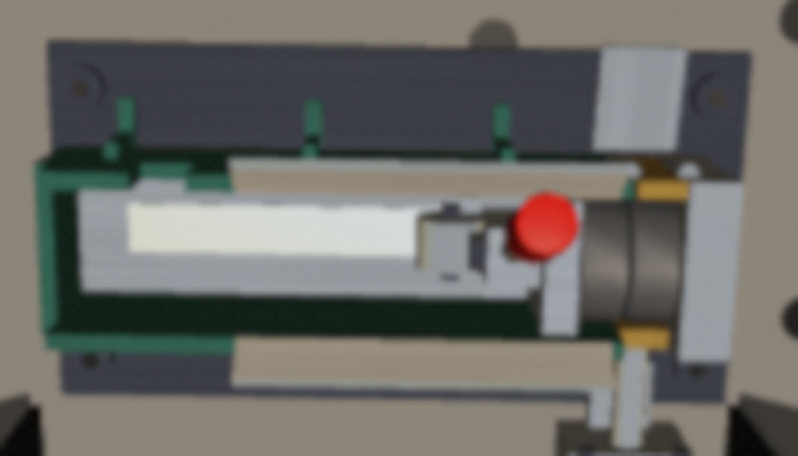

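```bash
cat >> h.py <<'E'
def red(f,box=None):
    hsv=cv2.cvtColor(f['color'],cv2.COLOR_BGR2HSV)
    m=((hsv[...,0]<8)|(hsv[...,0]>172))&(hsv[...,1]>180)&(hsv[...,2]>90)
    n,l,st,ce=cv2.connectedComponentsWithStats(m.astype(np.uint8))
    return [(st[i].tolist(),ce[i].round(2).tolist()) for i in range(1,n) if st[i][4]>15]
def tri(obs):
    A=np.zeros((3,3));b=np.zeros(3);L=[]
    for f,E,px in obs:
        o,d=rays(f,E,[px]);d=d[0]/np.linalg.norm(d[0]);M=np.eye(3)-np.outer(d,d);A+=M;b+=M@o;L.append((o,M))
    p=np.linalg.solve(A,b);return p,[np.linalg.norm(M@(p-o)) for o,M in L]
YM=np.radians(-95.2);CM=np.array([0.607,0.0637,0])
def RM(): return R.from_euler('z',YM).as_matrix()
def mag2w(p): return CM+RM()@np.array(p,float)
def w2mag(p): return RM().T@(np.array(p)-CM)
E
python3 - <<'E'
from h import *
obs=[]
for n in ['wrist','top','scene']:
    f,E=cam(n); r=red(f);print(n,r)
    pk=min(r,key=lambda q:q[0][4]) ; obs.append((f,E,pk[1]))
    a=np.linspace(0,.9,4)
    print(proj(f,E,[mag2w([-32,-75*np.sin(t),40+75*np.cos(t)] if 0 else [-.032,-.075*np.sin(t),.04+.075*np.cos(t)]) for t in a]).round(1).tolist())
for o in (obs,obs[:2],obs[::2],obs[1:]):
    p,e=tri(o);print(p,e,w2mag(p))
E
```

```text
wrist [([144, 41, 78, 82, 2645], [173.71, 71.51]), ([354, 217, 17, 16, 200], [361.9, 224.25])]
[[358.7, 247.6], [359.3, 224.3], [359.1, 201.7], [358.2, 183.2]]
top []Traceback (most recent call last):
  File "<stdin>", line 5, in <module>
ValueError: min() iterable argument is empty
```

Run:
```python
from h import *
obs=[]
a=np.linspace(0,.6,4)
for n in ['wrist','top','scene']:
    f,E=cam(n)
    if n!='wrist': f=dict(f,color=cv2.imread(f'pics/a_{n}.png'))
    r=red(f);
    print(n,r)
    pk=min([q for q in r if 15<q[0][4]<300 and (n!='scene' or abs(q[1][0]-350)<20)],key=lambda q:q[0][4]);obs.append((f,E,pk[1]))
    print(proj(f,E,[mag2w([-.032,-.075*np.sin(t),.04+.075*np.cos(t)]) for t in a]).round(1).tolist())
for o in (obs,obs[:2],obs[::2],obs[1:]):
    p,e=tri(o);print(p,e,w2mag(p))
```

```text
wrist [([144, 41, 78, 82, 2639], [173.5, 71.17]), ([354, 217, 16, 16, 198], [361.39, 224.26])]
[[358.3, 247.5], [358.8, 232.1], [358.9, 216.5], [358.7, 201.7]]
top [([235, 241, 7, 5, 28], [237.82, 243.21])]
[[242.8, 227.0], [241.8, 235.5], [241.1, 243.9], [240.7, 251.7]]
scene [([591, 25, 28, 13, 39], [605.31, 31.13]), ([314, 192, 45, 20, 342], [336.13, 203.06]), ([345, 255, 10, 15, 73], [349.1, 261.4])]
[[340.6, 266.1], [345.7, 262.7], [350.5, 260.3], [354.8, 258.9]]
[0.58546369 0.10096488 0.11328093] [np.float64(0.0024763147676687795), np.float64(0.004593670881543211), np.float64(0.0021838680818547394)] [-0.03515962 -0.02482509  0.11328093]
[0.57713818 0.09570858 0.16356917] [np.float64(0.0008180532488477395), np.float64(0.0008180532488477176)] [-0.02917039 -0.03263994  0.16356917]
[0.5875764  0.09986917 0.11353115] [np.float64(9.518302812483308e-05), np.float64(9.518302812488236e-05)] [-0.0342599  -0.02262177  0.11353115]
[0.58398311 0.10128802 0.11129934] [np.float64(0.003287935075531738), np.float64(0.003287935075531757)] [-0.03534724 -0.02632886  0.11129934]
```

Run:
```python
from h import *
go([0.587,0.10,0.15],np.radians(84.8))
```

```text
delta [ 0.0373 -0.0002  0.0896] twist 0.015789335618383804
```

```bash
python3 -m jog '[{"delta_pos":[0.037,0,0.04],"twist":0.016,"jaw":0},{"delta_pos":[0.037,0,0.09],"twist":0.016,"jaw":0},{"delta_pos":[0.037,0,0.09],"twist":0.016,"jaw":0},{"delta_pos":[0.037,0,0.09],"twist":0.016,"jaw":0},{"delta_pos":[0.037,0,0.09],"twist":0.016,"jaw":0}]'
python3 - <<'E'
from h import *
s=ctrl.get_state();print(s['t'],s['tool_pos'],s['ee_rot'])
f,E=cam('wrist')
cv2.imwrite('pics/c3.png',f['color'])
print(red(f))
a=np.linspace(0,.6,4)
print(proj(f,E,[mag2w([-.032,-.075*np.sin(t),.04+.075*np.cos(t)]) for t in a]).round(1).tolist())
E
```

```text
t: 2.38
tool_pos: [0.586, 0.1003, 0.1487]
ee_rot: [-3.138, 0.002, 1.481]
contact_force: [-0.2, -0.7, -0.1]
gripper_width: 0.0938
2.3833 [0.58597264 0.10025316 0.14872184] [-3.13816758e+00  1.68349767e-03  1.48111886e+00]
[([45, 15, 102, 106, 4520], [86.19, 53.84]), ([311, 241, 22, 22, 312], [321.52, 250.36])]
[[319.6, 282.4], [319.6, 261.9], [319.7, 240.9], [319.7, 220.9]]
```

View pics/c3.png

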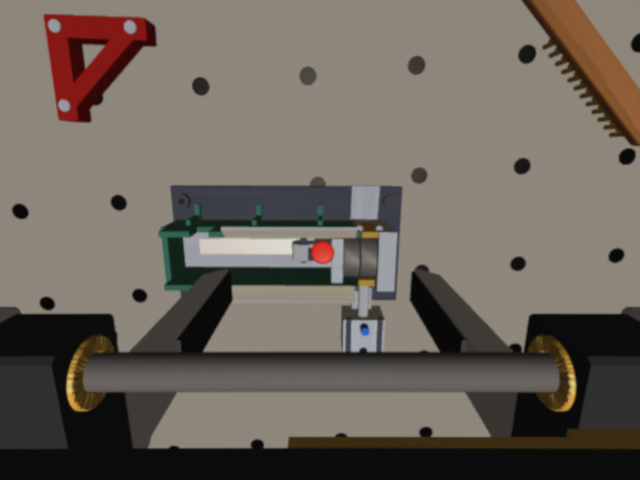

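Run:
```python
from h import *
f,E=cam('wrist')
c=f['color'];cv2.imwrite('pics/c4.png',cv2.resize(c[170:320,150:420],None,fx=2.96,fy=2.96,interpolation=cv2.INTER_CUBIC))
```

```text
(no output)
```

View pics/c4.png

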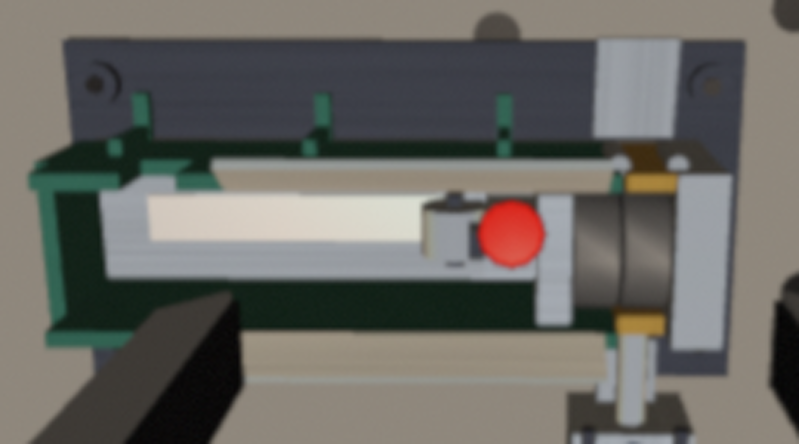

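Run:
```python
from h import *
f,E=cam('wrist')
Z=lambda x,y:[150+x/2.96,170+y/2.96]
def w(x,y,z): return onz(f,E,[Z(x,y)],z)[0]
A,B,C=[w(*p,.006) for p in [(65,40),(745,41),(727,376)]]
print(A,B,C,np.linalg.norm(A-B),np.linalg.norm(B-C),'ctr',(A+C)/2, np.degrees(np.arctan2(*(A-B)[1::-1])))
a,b,c,d=[w(*p,.076) for p in [(212,160),(622,160),(245,382),(607,382)]]
print(a,b,c,d,[w2mag(p).round(4) for p in (a,b,c,d)])
e=[w(623,y,.062) for y in (200,300)];print([w2mag(p).round(4) for p in e])
print([w2mag(w(x,y,.058)).round(4) for x,y in [(574,195),(574,325)]])
```

```text
[ 0.54053151 -0.0437711   0.006     ] [0.56118375 0.17992883 0.006     ] [0.67977501 0.16923049 0.006     ] 0.22465123060967362 0.11907283464383908 ctr [0.61015326 0.0627297  0.006     ] -95.27466212064228
[0.57201716 0.01901404 0.076     ] [0.58215465 0.13058993 0.076     ] [0.63755894 0.01818236 0.076     ] [0.64699498 0.1220911  0.076     ] [array([ 0.0477, -0.0308,  0.076 ]), array([-0.0644, -0.0308,  0.076 ]), array([0.0426, 0.0346, 0.076 ]), array([-0.0618,  0.0345,  0.076 ])]
[array([-0.0665, -0.016 ,  0.062 ]), array([-0.0673,  0.0145,  0.062 ])]
[array([-0.0526, -0.0165,  0.058 ]), array([-0.0532,  0.0239,  0.058 ])]
```

```bash
sed -i 's/CM=np.array.*/CM=np.array([0.609,0.0652,0])/' h.py
python3 - <<'E'
from h import *
f,E=cam('wrist')
a=[.25,.3,.35,.4]
print(red(f),proj(f,E,[mag2w([-.032,-.079*np.sin(t),.04+.079*np.cos(t)]) for t in a]).round(1).tolist())
go(mag2w([-.032,-.0245,.092]),YM+np.pi)
E
```

```text
[([46, 11, 102, 106, 4505], [87.35, 49.4]), ([312, 235, 22, 21, 303], [322.04, 243.97])] [[322.5, 253.1], [322.5, 247.6], [322.5, 242.0], [322.5, 236.5]]
delta [-0.0003 -0.0019  0.0605] twist -0.00045563305255558184
```

Run:
```python
from h import *
for i in range(2):
    s=ctrl.get_state();f,E=cam('wrist');print(s['tool_pos'],s['ee_rot'],red(f)[1][1])
c=f['color'];cv2.imwrite('pics/c5.png',cv2.resize(c[170:320,150:420],None,fx=2.96,fy=2.96,interpolation=cv2.INTER_CUBIC))
```

```text
[0.58919232 0.09949415 0.15253505] [3.13725427e+00 6.67928309e-04 1.47958357e+00] [322.23, 243.87]
[0.58906257 0.09942943 0.15234741] [3.13751659e+00 6.71562019e-04 1.47942143e+00] [322.36, 244.37]
```

View pics/c5.png

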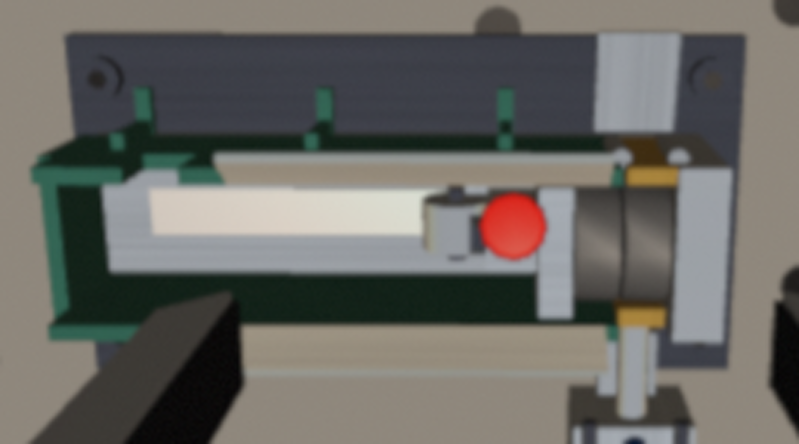

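Run:
```python
from h import *
f,E=cam('wrist'); print(red(f)[1][1])
Z=lambda x,y:[150+x/2.96,170+y/2.96]
def w(x,y,z): return onz(f,E,[Z(x,y)],z)[0]
A,B,C=[w(*p,.006) for p in [(67,34),(745,35),(727,368)]]
print('ctr',(A+C)/2, np.degrees(np.arctan2(*(A-B)[1::-1])),np.linalg.norm(A-B),np.linalg.norm(B-C))
a,b,c,d=[w(*p,.076) for p in [(214,154),(622,154),(247,374),(607,374)]]
print([w2mag(p).round(4) for p in (a,b,c,d)])
print([w2mag(w(625,y,.062)).round(4) for y in (200,300)])
a=[.25,.3,.35,.4]
print(proj(f,E,[mag2w([-.032,-.079*np.sin(t),.04+.079*np.cos(t)]) for t in a]).round(1).tolist())
```

```text
[322.45, 244.67]
ctr [0.60763353 0.06300663 0.006     ] -95.31560496002844 0.2236360917418763 0.1179538840411401
[array([ 0.049 , -0.0344,  0.076 ]), array([-0.0623, -0.0343,  0.076 ]), array([0.0438, 0.0302, 0.076 ]), array([-0.0597,  0.0302,  0.076 ])]
[array([-0.0651, -0.0179,  0.062 ]), array([-0.0659,  0.0127,  0.062 ])]
[[322.8, 254.0], [322.8, 248.4], [322.8, 242.9], [322.8, 237.4]]
```

```bash
sed -i 's/CM=np.array.*/CM=np.array([0.6073,0.065,0])/' h.py
python3 - <<'E'
from h import *
go(mag2w([-.032,-.0229,.092]),YM+np.pi)
E
```

```text
delta [-0.0005 -0.0011  0.0595] twist -0.0006779645396042255
```

```bash
python3 -m jog '[{"delta_pos":[-0.0005,-0.001,0.03],"twist":0,"jaw":0},{"delta_pos":[-0.0005,-0.001,0.055],"twist":0,"jaw":0},{"delta_pos":[-0.0005,-0.001,0.0595],"twist":0,"jaw":0},{"delta_pos":[-0.0005,-0.001,0.0595],"twist":0,"jaw":0.4},{"delta_pos":[-0.0005,-0.001,0.0595],"twist":0,"jaw":0.4},{"delta_pos":[-0.0005,-0.001,0.0595],"twist":0,"jaw":0.4},{"delta_pos":[-0.0005,-0.001,0.0595],"twist":0,"jaw":0.4}]' 30
python3 - <<'E'
from h import *
f,E=cam('wrist');s=ctrl.get_state()
cv2.imwrite('pics/d1.png',f['color'][130:430,120:520])
print(s['tool_pos'],w2mag(s['tool_pos']))
E
```

```text
t: 3.32
tool_pos: [0.5892, 0.099, 0.0941]
ee_rot: [3.135, 0.0, 1.479]
contact_force: [0.5, 0.4, -0.1]
gripper_width: 0.0708
[0.58893761 0.09898945 0.09386515] [-0.03218533 -0.02136736  0.09386515]
```

View pics/d1.png

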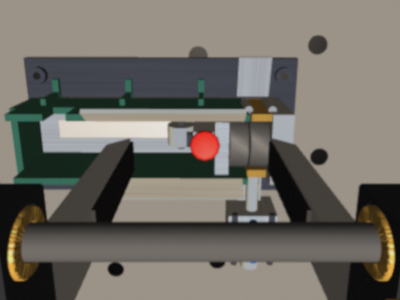

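```bash
python3 -m jog '[{"delta_pos":[0,0,0],"twist":0,"jaw":0.75},{"delta_pos":[0,0,0],"twist":0,"jaw":1},{"delta_pos":[0,0,0],"twist":0,"jaw":1},{"delta_pos":[0,0,0],"twist":0,"jaw":1},{"delta_pos":[0,0,0],"twist":0,"jaw":1},{"delta_pos":[0,0,0],"twist":0,"jaw":1},{"delta_pos":[0,0,0],"twist":0,"jaw":1},{"delta_pos":[0,0,0],"twist":0,"jaw":1}]' 40
python3 - <<'E'
from h import *
f,E=cam('wrist');s=ctrl.get_state()
cv2.imwrite('pics/d2.png',f['color'][130:430,120:520])
print(s['tool_pos'],w2mag(s['tool_pos']),s['contact_force'])
E
```

```text
t: 4.03
tool_pos: [0.589, 0.1001, 0.0938]
ee_rot: [3.136, -0.002, 1.479]
contact_force: [-0.2, 4.1, 1.6]
gripper_width: 0.0136
[0.58914554 0.10023476 0.09433552] [-0.03344436 -0.02127316  0.09433552] [-1.59051468  2.57730054  6.04604612]
```

View pics/d2.png

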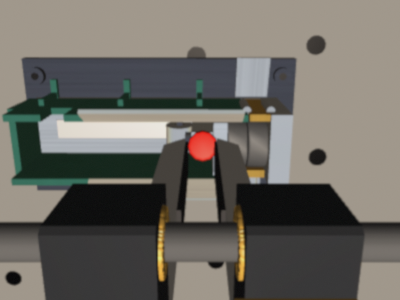

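Run:
```python
from h import *
s=ctrl.get_state();f,E=cam('wrist');print(red(f)[1:],s['gripper_width'],s['tool_pos'],s['contact_force'])
T=T_tool(s)
for p in [[0,0,0],[0,0,-.019],[0,0,-.035]]: print(proj(f,E,(T@np.r_[p,1])[:3]))
c=f['color'];cv2.imwrite('pics/d3.png',cv2.resize(c[240:340,260:390],None,fx=5,fy=5,interpolation=cv2.INTER_CUBIC))
```

```text
[([309, 260, 25, 30, 402], [320.37, 271.87])] 0.009667233337794318 [0.58914554 0.10023476 0.09433552] [-1.59051468  2.57730054  6.04604612]
[[323.42847789 264.69793159]]
[[323.66363652 275.27617078]]
[[323.89743642 285.79221289]]
```

View pics/d3.png

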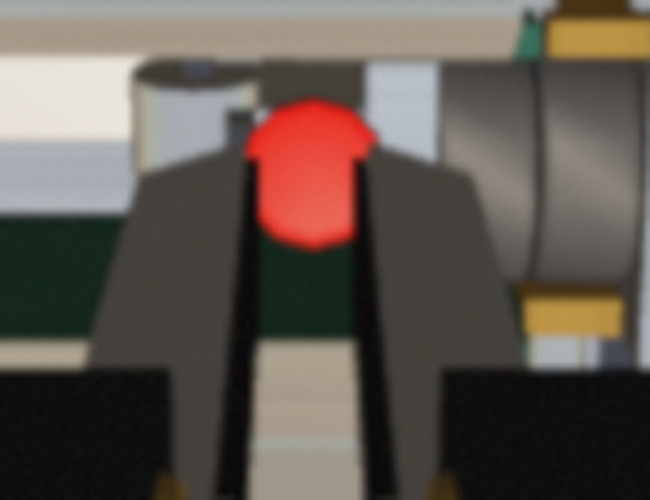

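```bash
python3 -m jog '[{"delta_pos":[0,0,0],"twist":0,"jaw":0.5},{"delta_pos":[0,0,0],"twist":0,"jaw":0.5},{"delta_pos":[0,0,0],"twist":0,"jaw":0.5},{"delta_pos":[0,0,0],"twist":0,"jaw":0.5}]' 40
python3 - <<'E'
from h import *
s=ctrl.get_state();f,E=cam('wrist');print(red(f)[1:],s['gripper_width'],s['tool_pos'],s['contact_force'])
T=T_tool(s)
for p in [[0,0,0],[0,0,-.019],[0,0,-.035]]: print(proj(f,E,(T@np.r_[p,1])[:3]))
a=np.arange(.2,.7,.1)
print(proj(f,E,[mag2w([-.032,-.083*np.sin(t),.04+.083*np.cos(t)]) for t in a]).round(1).tolist())
c=f['color'];cv2.imwrite('pics/d4.png',cv2.resize(c[200:400,220:430],None,fx=3,fy=3,interpolation=cv2.INTER_CUBIC))
f,E=cam('scene');cv2.imwrite('pics/d5.png',cv2.resize(f['color'][200:350,260:420],None,fx=4,fy=4,interpolation=cv2.INTER_CUBIC))
E
```

```text
t: 4.47
tool_pos: [0.5891, 0.0996, 0.0944]
ee_rot: [3.136, -0.001, 1.479]
contact_force: [-0.7, -0.7, 0.4]
gripper_width: 0.0289
[([309, 259, 28, 30, 464], [322.4, 270.87])] 0.028945744731870705 [0.58914322 0.09961742 0.09444822] [-0.72230983 -0.66926448  0.37987275]
[[323.42677695 264.69982613]]
[[323.66177987 275.27832749]]
[[323.89542533 285.79464681]]
[[322.3, 288.7], [322.3, 273.5], [322.2, 258.2], [322.2, 243.3], [322.2, 229.0]]
```

View pics/d4.png

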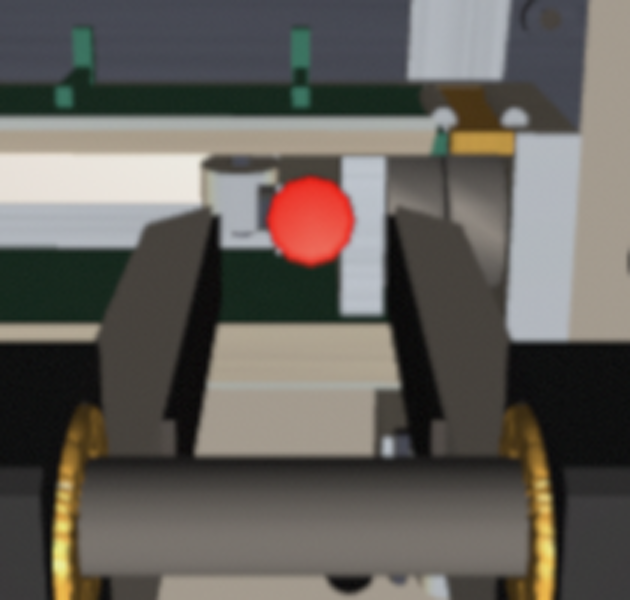

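View pics/d5.png

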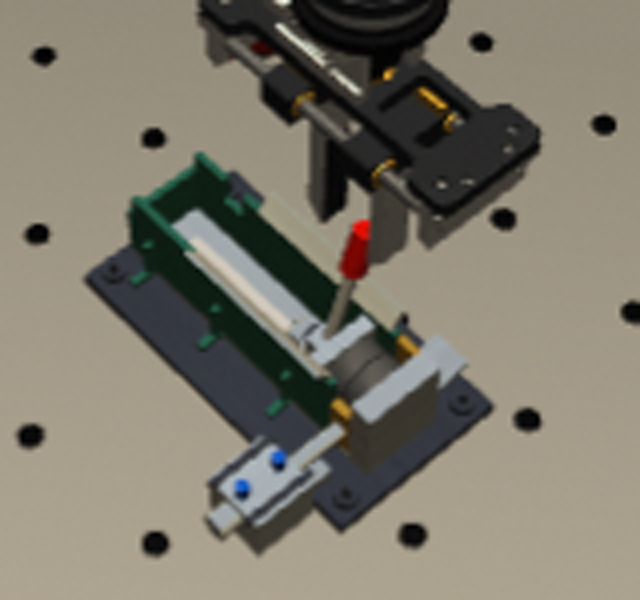

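Run:
```python
from h import *
s=ctrl.get_state();T=T_tool(s);w=s['gripper_width']/2;print(w,s['q'])
for n,(x0,y0,x1,y1),k in [('scene',(260,180,420,300),5),('wrist',(220,200,430,350),3.8)]:
    f,E=cam(n);c=cv2.resize(f['color'][y0:y1,x0:x1],None,fx=k,fy=k,interpolation=cv2.INTER_CUBIC)
    for z,col in [(0,(0,255,255)),(-.019,(255,255,0)),(-.038,(255,0,255))]:
        for x in (-w,w):
            for y in (-.008,.008):
                p=proj(f,E,(T@np.r_[x,y,z,1])[:3])[0];p=((p-[x0,y0])*k).astype(int)
                cv2.circle(c,tuple(int(v) for v in p),4,col,-1)
    cv2.imwrite(f'pics/e_{n}.png',c)
```

```text
0.018507526233783222 [ 2.27819420e-02  3.20703483e-01  1.56634392e+00  9.80092065e-05
  1.24844447e+00 -1.45666105e+00]
```

View pics/e_scene.png

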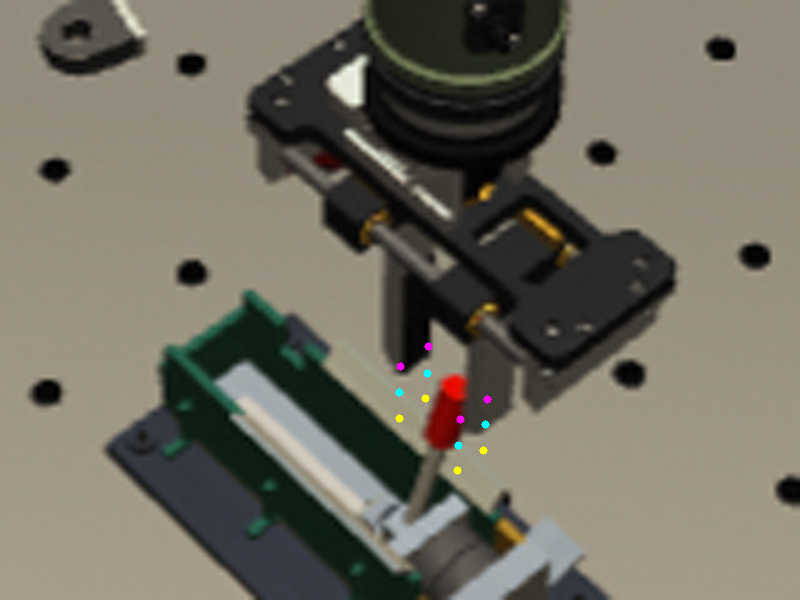

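View pics/e_wrist.png

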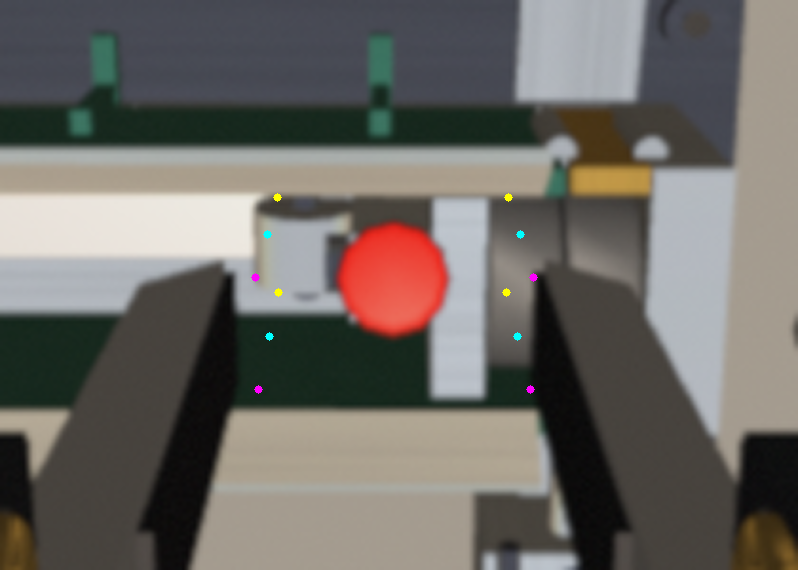

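```bash
python3 -m jog '[{"delta_pos":[0,-0.001,0.007],"twist":0,"jaw":0.6},{"delta_pos":[0,-0.001,0.014],"twist":0,"jaw":0.6},{"delta_pos":[0,-0.001,0.018],"twist":0,"jaw":0.6},{"delta_pos":[0,-0.001,0.018],"twist":0,"jaw":0.6},{"delta_pos":[0,-0.001,0.018],"twist":0,"jaw":0.6}]' 40
cat >> h.py <<'E'
def draw(n,box,k,name):
    s=ctrl.get_state();T=T_tool(s);w=s['gripper_width']/2
    x0,y0,x1,y1=box
    f,E=cam(n);c=cv2.resize(f['color'][y0:y1,x0:x1],None,fx=k,fy=k,interpolation=cv2.INTER_CUBIC)
    for z,col in [(0,(0,255,255)),(-.019,(255,255,0)),(-.038,(255,0,255))]:
        for x in (-w,w):
            for y in (-.008,.008):
                p=proj(f,E,(T@np.r_[x,y,z,1])[:3])[0];p=((p-[x0,y0])*k).astype(int)
                cv2.circle(c,tuple(int(v) for v in p),3,col,-1)
    cv2.imwrite(name,c)
E
python3 - <<'E'
from h import *
draw('scene',(260,180,420,300),5,'pics/f1.png');draw('wrist',(220,200,430,350),3.8,'pics/f2.png')
print(ctrl.get_state()['contact_force'])
E
```

```text
t: 5.08
tool_pos: [0.5877, 0.0998, 0.0757]
ee_rot: [3.137, -0.001, 1.479]
contact_force: [0.5, 0.7, -0.6]
gripper_width: 0.0373
[ 0.19295978 -0.27852667  0.69089384]
```

View pics/f1.png

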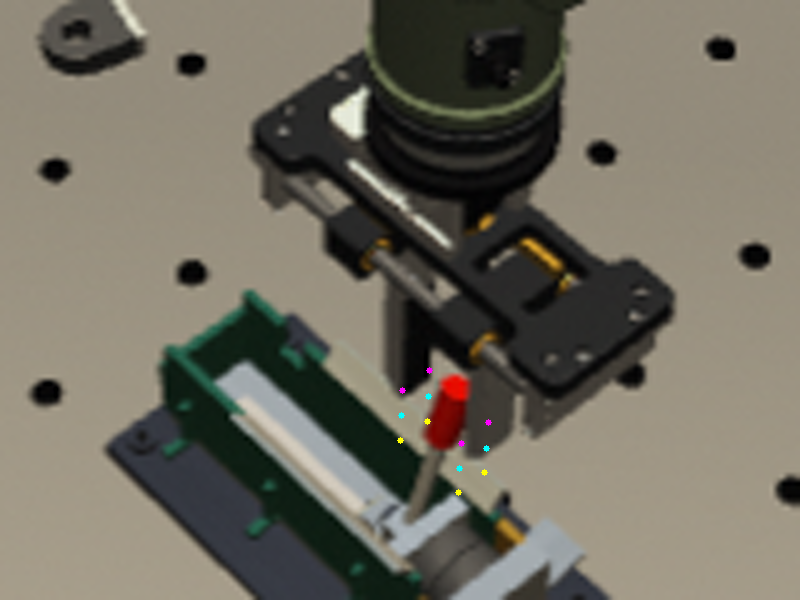

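View pics/f2.png

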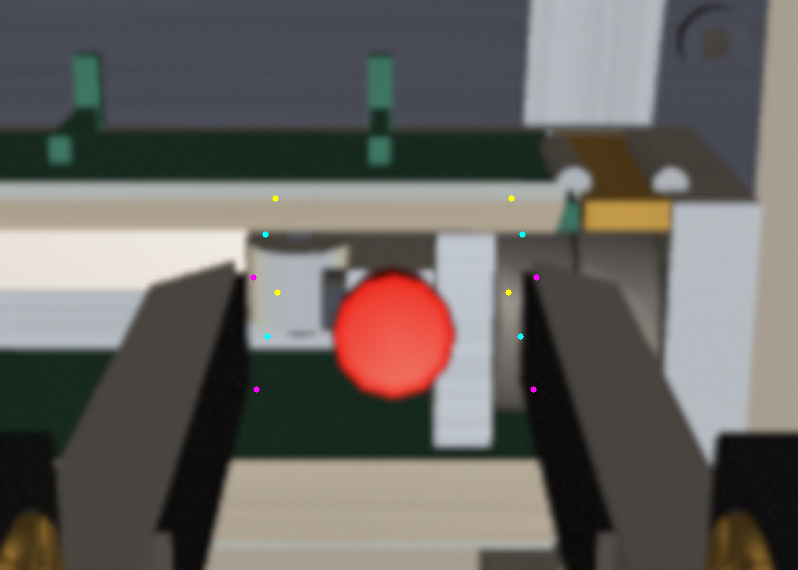

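```bash
python3 -m jog '[{"delta_pos":[0,-0.001,0.006],"twist":0,"jaw":0.6},{"delta_pos":[0,-0.001,0.011],"twist":0,"jaw":0.6},{"delta_pos":[0,-0.001,0.011],"twist":0,"jaw":0.6}]' 40
python3 -m jog '[{"delta_pos":[0,-0.001,0.004],"twist":0,"jaw":0.6},{"delta_pos":[0,-0.001,0.008],"twist":0,"jaw":0.6},{"delta_pos":[0,-0.001,0.009],"twist":0,"jaw":0.6},{"delta_pos":[0,-0.001,0.009],"twist":0,"jaw":0.6}]' 40
python3 - <<'E'
from h import *
draw('scene',(260,180,420,300),5,'pics/f3.png');draw('wrist',(220,200,430,350),3.8,'pics/f4.png')
s=ctrl.get_state();print(s['tool_pos'],w2mag(s['tool_pos']),s['contact_force'])
E
```

```text
t: 5.43
tool_pos: [0.5864, 0.1, 0.0642]
ee_rot: [3.138, -0.001, 1.479]
contact_force: [-0.0, 0.2, 0.5]
gripper_width: 0.0377
t: 5.77
tool_pos: [0.5849, 0.1, 0.0544]
ee_rot: [3.139, -0.0, 1.479]
contact_force: [-0.3, 0.2, 0.9]
gripper_width: 0.0378
[0.58553993 0.1000222  0.05513085] [-0.03290589 -0.02484467  0.05513085] [-0.18682718  0.02084635  0.79526121]
```

View pics/f3.png

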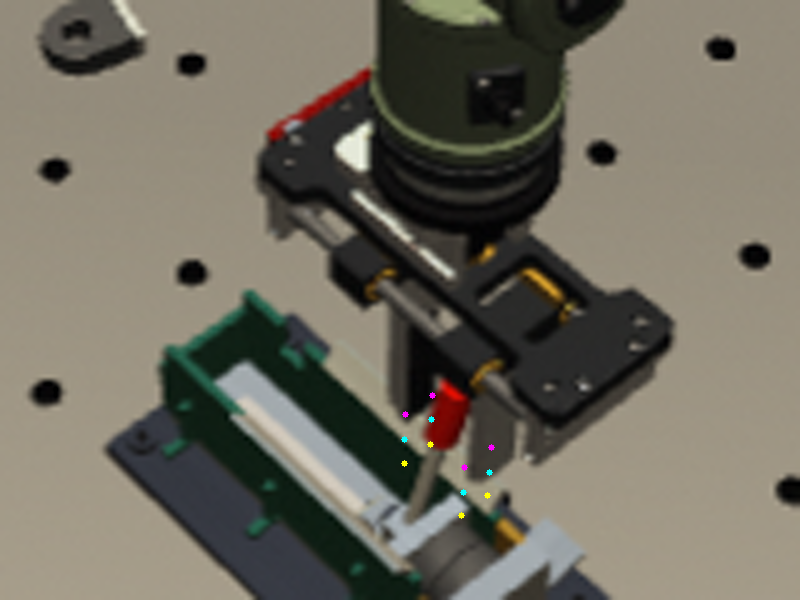

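View pics/f4.png

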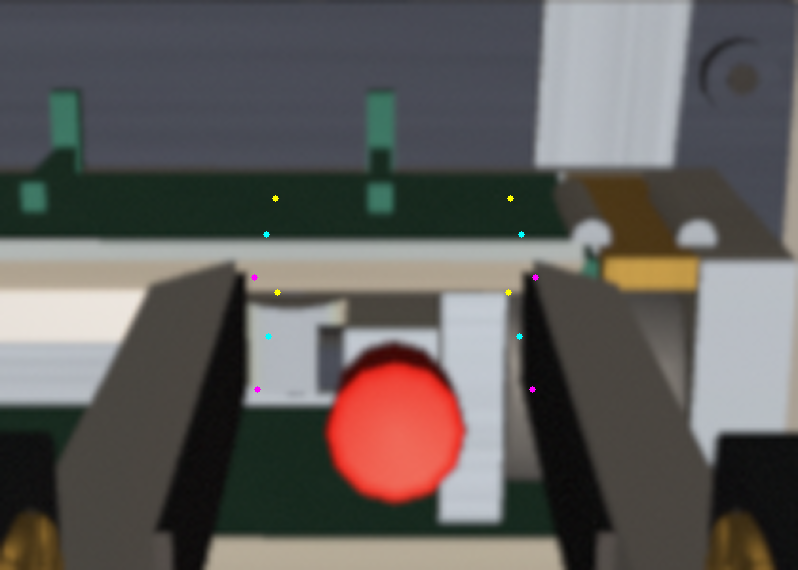

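```bash
python3 -m jog '[{"delta_pos":[0,0,0],"twist":0,"jaw":0.8},{"delta_pos":[0,0,0],"twist":0,"jaw":1},{"delta_pos":[0,0,0],"twist":0,"jaw":1},{"delta_pos":[0,0,0],"twist":0,"jaw":1},{"delta_pos":[0,0,0],"twist":0,"jaw":1},{"delta_pos":[0,0,0],"twist":0,"jaw":1}]' 50
python3 - <<'E'
from h import *
draw('scene',(260,180,420,300),5,'pics/g3.png');draw('wrist',(220,200,430,350),3.8,'pics/g4.png')
s=ctrl.get_state();print(s['tool_pos'],w2mag(s['tool_pos']),s['contact_force'],s['gripper_width'])
E
```

```text
t: 6.37
tool_pos: [0.5858, 0.1011, 0.0554]
ee_rot: [3.137, -0.002, 1.48]
contact_force: [0.5, 3.5, -0.4]
gripper_width: 0.0152
[0.58583008 0.10103429 0.05541456] [-0.03394012 -0.02464743  0.05541456] [0.59477331 5.31425071 0.8791714 ] 0.015176501964697485
```

View pics/g4.png

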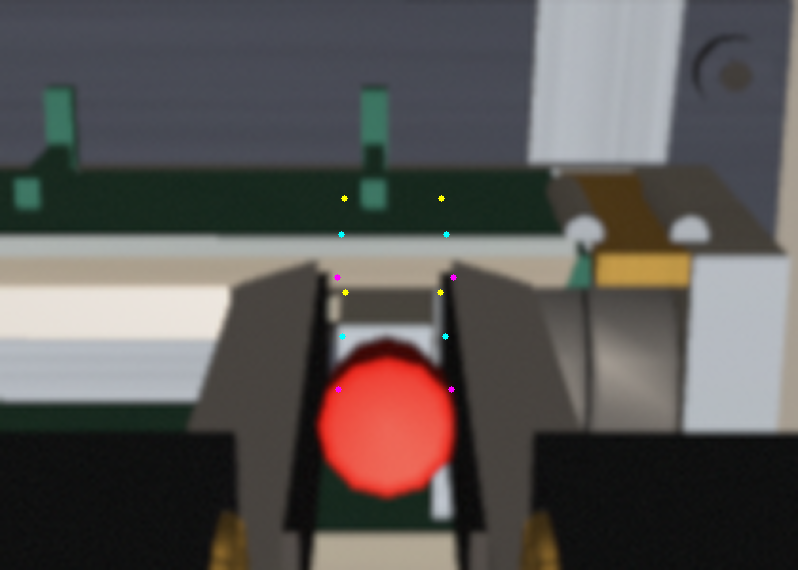

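View pics/g3.png

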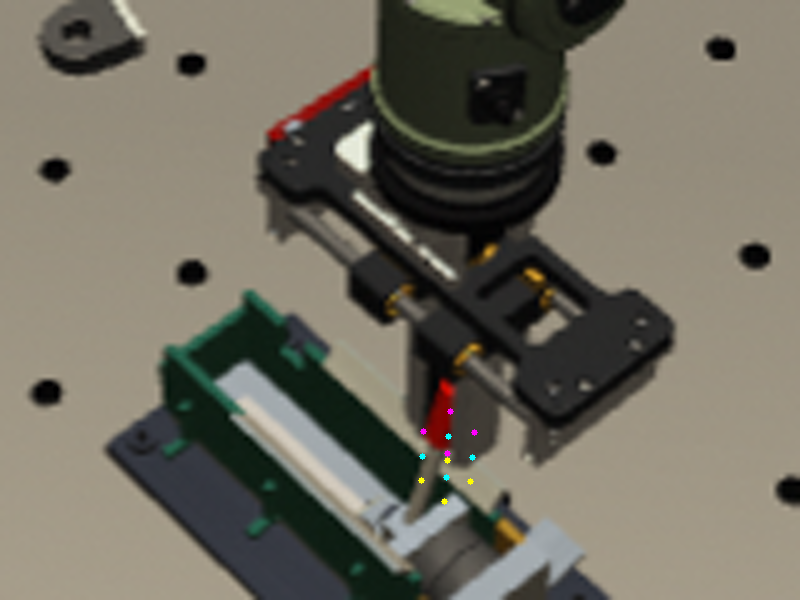

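```bash
python3 -m jog '[{"delta_pos":[-0.006,0,0],"twist":0,"jaw":1},{"delta_pos":[-0.014,0,0],"twist":0,"jaw":1},{"delta_pos":[-0.022,0,0],"twist":0,"jaw":1},{"delta_pos":[-0.03,0,0],"twist":0,"jaw":1},{"delta_pos":[-0.03,0,0],"twist":0,"jaw":1}]' 50
python3 - <<'E'
from h import *
draw('scene',(260,180,420,300),5,'pics/g5.png')
s=ctrl.get_state();print(s['tool_pos'],w2mag(s['tool_pos']),s['contact_force'],s['gripper_width'])
E
```

```text
t: 6.88
tool_pos: [0.5831, 0.0725, 0.0553]
ee_rot: [3.137, -0.006, 1.479]
contact_force: [1.3, 9.2, 0.4]
gripper_width: 0.0152
[0.58315653 0.07303641 0.05535044] [-0.00581515 -0.02477247  0.05535044] [ 0.94809936  8.53480358 -1.20320608] 0.01526495592116565
```

View pics/g5.png

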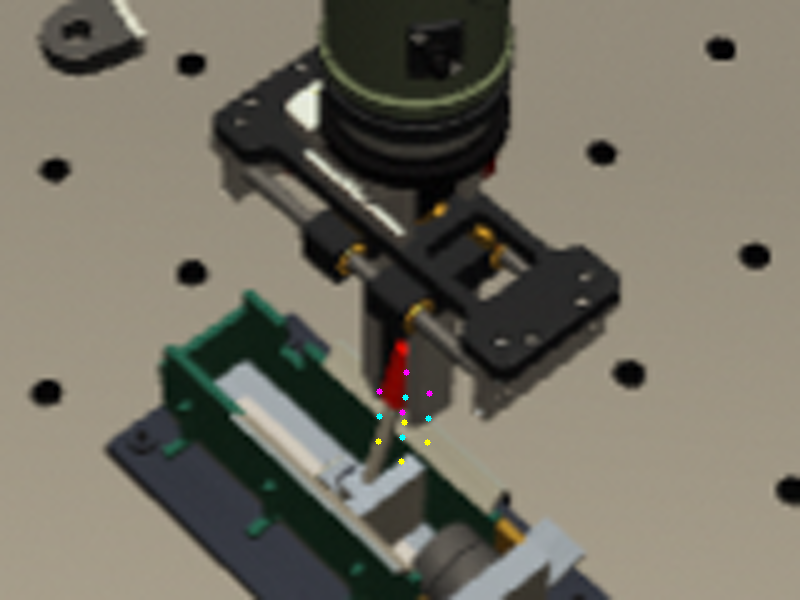

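```bash
python3 -m jog '[{"delta_pos":[-0.006,0,0],"twist":0,"jaw":1},{"delta_pos":[-0.016,0,0],"twist":0,"jaw":1},{"delta_pos":[-0.026,0,0],"twist":0,"jaw":1},{"delta_pos":[-0.036,0,0],"twist":0,"jaw":1},{"delta_pos":[-0.046,0,0],"twist":0,"jaw":1},{"delta_pos":[-0.056,0,0],"twist":0,"jaw":1},{"delta_pos":[-0.064,0,0],"twist":0,"jaw":1},{"delta_pos":[-0.070,0,0],"twist":0,"jaw":1},{"delta_pos":[-0.074,0,0],"twist":0,"jaw":1},{"delta_pos":[-0.075,0,0],"twist":0,"jaw":1},{"delta_pos":[-0.075,0,0],"twist":0,"jaw":1}]' 50
python3 - <<'E'
from h import *
draw('scene',(240,180,400,300),5,'pics/g6.png')
s=ctrl.get_state();print(s['tool_pos'],w2mag(s['tool_pos']),s['contact_force'],s['gripper_width'],s['ee_rot'])
E
```

```text
t: 7.85
tool_pos: [0.5764, 0.0011, 0.0553]
ee_rot: [3.137, -0.011, 1.478]
contact_force: [0.9, 10.9, 2.6]
gripper_width: 0.0154
[0.57642265 0.00121837 0.05529835] [ 0.06631762 -0.02496958  0.05529835] [ 0.3976097  11.03591643  2.0510866 ] 0.014918475520502876 [ 3.13673731 -0.01106304  1.47855682]
```

View pics/g6.png

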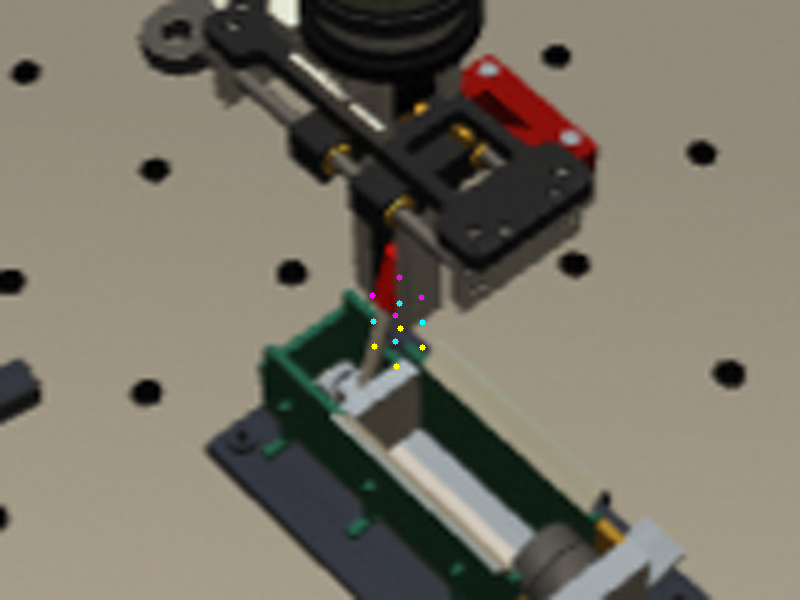

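```bash
python3 -m jog '[{"delta_pos":[-0.002,0,0],"twist":0,"jaw":1},{"delta_pos":[-0.004,0,0],"twist":0,"jaw":1},{"delta_pos":[-0.005,0,0],"twist":0,"jaw":1},{"delta_pos":[-0.005,0,0],"twist":0,"jaw":1},{"delta_pos":[-0.005,0,0],"twist":0,"jaw":1}]' 50
python3 - <<'E'
from h import *
s=ctrl.get_state();print(s['tool_pos'],w2mag(s['tool_pos']),s['contact_force'],s['gripper_width'],s['ee_rot'])
E
```

```text
t: 8.32
tool_pos: [0.5762, -0.0008, 0.0553]
ee_rot: [3.137, -0.016, 1.479]
contact_force: [2.0, 11.3, 0.6]
gripper_width: 0.015
[ 0.57616381 -0.00080794  0.05529982] [ 0.06835905 -0.0250437   0.05529982] [ 1.95519576 11.27916645  0.60901506] 0.01495804129920328 [ 3.13657559 -0.0156209   1.47874311]
```

```bash
python3 -m jog '[{"delta_pos":[-0.004,0,0],"twist":0,"jaw":1},{"delta_pos":[-0.004,0,0],"twist":0,"jaw":1},{"delta_pos":[-0.004,0,0],"twist":0,"jaw":1}]' 50
python3 - <<'E'
from h import *
s=ctrl.get_state();print(s['tool_pos'],w2mag(s['tool_pos']),s['contact_force'],s['gripper_width'],s['ee_rot'])
f,E=cam('wrist');cv2.imwrite('pics/g7.png',f['color'])
E
```

```text
t: 8.57
tool_pos: [0.576, -0.0019, 0.0553]
ee_rot: [3.136, -0.02, 1.479]
contact_force: [2.5, 10.3, -0.4]
gripper_width: 0.0151
[ 0.57602386 -0.00194018  0.05527518] [ 0.06949932 -0.02508046  0.05527518] [ 2.52391201 10.26838716 -0.38514761] 0.015137367440580491 [ 3.13629377 -0.02003539  1.47888598]
```

View pics/g7.png

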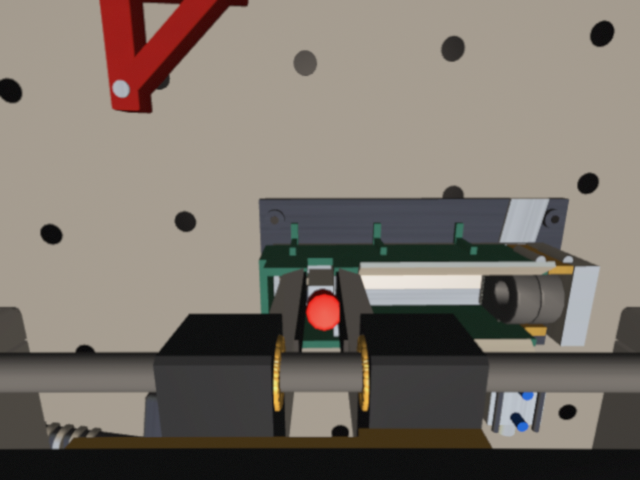

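```bash
python3 -m jog '[{"delta_pos":[-0.003,-0.005,0.0015],"twist":0,"jaw":1},{"delta_pos":[-0.003,-0.0097,0.0039],"twist":0,"jaw":1},{"delta_pos":[-0.003,-0.0145,0.0065],"twist":0,"jaw":1},{"delta_pos":[-0.003,-0.0194,0.0095],"twist":0,"jaw":1},{"delta_pos":[-0.003,-0.0238,0.013],"twist":0,"jaw":1},{"delta_pos":[-0.003,-0.0238,0.013],"twist":0,"jaw":1}]' 30
python3 - <<'E'
from h import *
s=ctrl.get_state();print(s['tool_pos'],w2mag(s['tool_pos']),s['contact_force'],s['gripper_width'],s['ee_rot'])
f,E=cam('wrist');cv2.imwrite('pics/g8.png',f['color'][180:430,180:620])
E
```

```text
t: 9.12
tool_pos: [0.5524, 0.0006, 0.043]
ee_rot: [3.135, -0.025, 1.479]
contact_force: [0.7, 10.8, 5.4]
gripper_width: 0.0153
[0.55243366 0.00055461 0.04300367] [ 0.06915284 -0.04879968  0.04300367] [ 0.67162859 10.83850529  5.42383063] 0.015301150266927988 [ 3.1351275  -0.02480035  1.47882642]
```

View pics/g8.png

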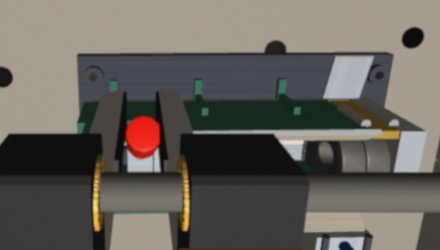

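```bash
python3 -m jog '[{"delta_pos":[-0.004,-0.0037,0.003],"twist":0,"jaw":1},{"delta_pos":[-0.004,-0.0072,0.0065],"twist":0,"jaw":1},{"delta_pos":[-0.004,-0.0098,0.0093],"twist":0,"jaw":1},{"delta_pos":[-0.004,-0.0121,0.0122],"twist":0,"jaw":1},{"delta_pos":[-0.004,-0.0144,0.0152],"twist":0,"jaw":1},{"delta_pos":[-0.004,-0.0165,0.019],"twist":0,"jaw":1},{"delta_pos":[-0.004,-0.0165,0.019],"twist":0,"jaw":1}]' 30
python3 - <<'E'
from h import *
s=ctrl.get_state();print(s['tool_pos'],w2mag(s['tool_pos']),s['contact_force'],s['gripper_width'],s['ee_rot'])
f,E=cam('wrist');cv2.imwrite('pics/g9.png',f['color'][180:430,180:620])
f,E=cam('scene');cv2.imwrite('pics/g10.png',cv2.resize(f['color'][180:300,240:400],None,fx=5,fy=5,interpolation=cv2.INTER_CUBIC))
E
```

```text
t: 9.75
tool_pos: [0.5343, 0.0017, 0.0238]
ee_rot: [3.138, -0.03, 1.479]
contact_force: [-2.6, 11.0, 3.6]
gripper_width: 0.0152
[0.5343197  0.00168555 0.02377082] [ 0.06966827 -0.06694159  0.02377082] [-2.64955172 11.02706634  3.61314585] 0.015220226506108032 [ 3.13827097 -0.02963937  1.47854636]
```

View pics/g9.png

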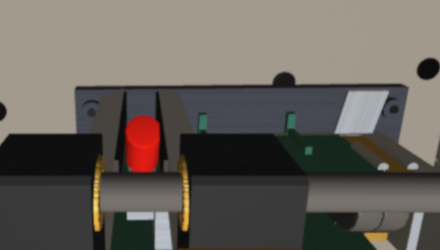

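View pics/g10.png

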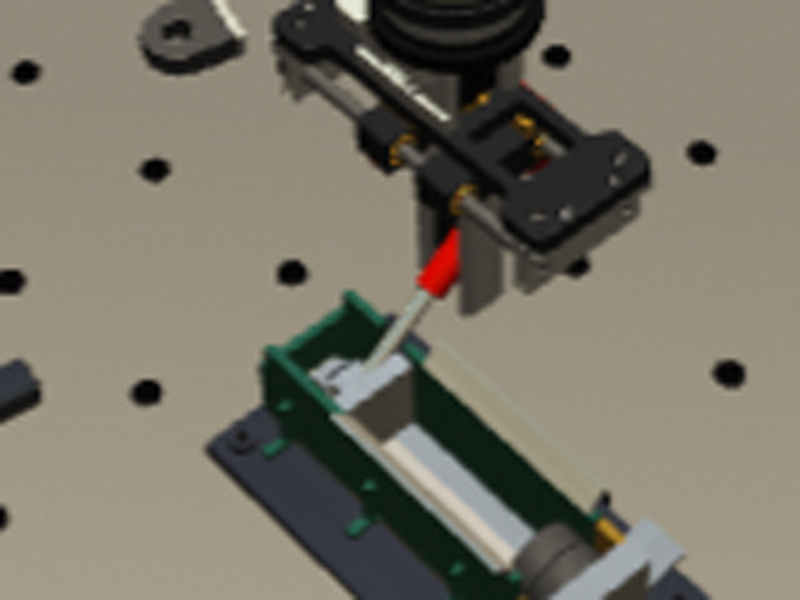

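```bash
python3 -m jog '[{"delta_pos":[0.002,-0.001,0.002],"twist":0,"jaw":1},{"delta_pos":[0.004,-0.001,0.002],"twist":0,"jaw":1},{"delta_pos":[0.006,-0.001,0.002],"twist":0,"jaw":1},{"delta_pos":[0.006,-0.001,0.002],"twist":0,"jaw":1},{"delta_pos":[0.006,-0.001,0.002],"twist":0,"jaw":1}]' 30
python3 - <<'E'
from h import *
s=ctrl.get_state();print(s['tool_pos'],w2mag(s['tool_pos']),s['contact_force'],s['gripper_width'],s['ee_rot'])
f,E=cam('scene');cv2.imwrite('pics/g11.png',cv2.resize(f['color'][180:300,240:400],None,fx=5,fy=5,interpolation=cv2.INTER_CUBIC))
E
```

```text
t: 10.27
tool_pos: [0.5338, 0.0078, 0.0225]
ee_rot: [3.139, -0.03, 1.479]
contact_force: [-1.7, 3.7, 3.9]
gripper_width: 0.0151
[0.53376914 0.00776097 0.02246283] [ 0.06366775 -0.06804052  0.02246283] [-1.73112493  3.71872078  3.94264927] 0.015095637459014762 [ 3.13893829 -0.02954632  1.47874745]
```

View pics/g11.png

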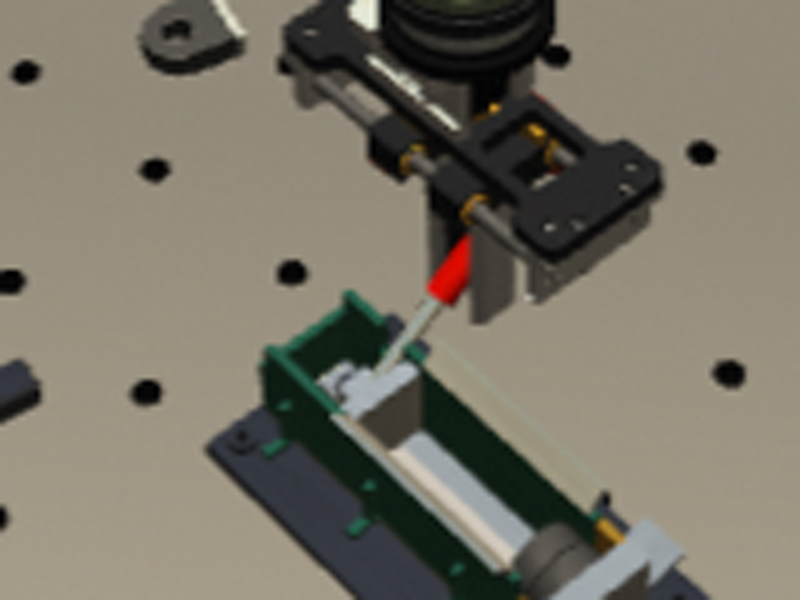

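```bash
python3 -m jog '[{"delta_pos":[0.002,0,0.003],"twist":0,"jaw":1},{"delta_pos":[0.002,0,0.003],"twist":0,"jaw":1},{"delta_pos":[0.002,0,0.003],"twist":0,"jaw":1}]' 30
python3 - <<'E'
from h import *
s=ctrl.get_state();print(s['tool_pos'],w2mag(s['tool_pos']),s['contact_force'],s['gripper_width'],s['ee_rot'])
E
```

```text
t: 10.57
tool_pos: [0.5325, 0.0081, 0.0195]
ee_rot: [-3.141, -0.027, 1.479]
contact_force: [-5.9, -1.4, 5.6]
gripper_width: 0.0151
[0.5324702  0.00805538 0.01954369] [ 0.06349228 -0.0693608   0.01954369] [-5.88789363 -1.38248448  5.55899687] 0.01506039647612664 [-3.141262   -0.02679751  1.47875036]
```

```bash
python3 -m jog '[{"delta_pos":[0,0,0],"twist":0,"jaw":0.7},{"delta_pos":[0,0,0],"twist":0,"jaw":0.6},{"delta_pos":[0,0,0],"twist":0,"jaw":0.6},{"delta_pos":[0,0,0],"twist":0,"jaw":0.6},{"delta_pos":[0,0,0],"twist":0,"jaw":0.6}]' 30
python3 - <<'E'
from h import *
s=ctrl.get_state();print(s['tool_pos'],w2mag(s['tool_pos']),s['contact_force'],s['gripper_width'],s['ee_rot'])
f,E=cam('wrist');cv2.imwrite('pics/g12.png',f['color'])
f,E=cam('scene');cv2.imwrite('pics/g13.png',cv2.resize(f['color'][180:300,240:400],None,fx=5,fy=5,interpolation=cv2.INTER_CUBIC))
E
```

```text
t: 10.98
tool_pos: [0.5325, 0.0079, 0.0193]
ee_rot: [-3.141, -0.027, 1.479]
contact_force: [0.4, 1.2, 0.2]
gripper_width: 0.0371
[0.53252672 0.00787322 0.01934747] [ 0.06366857 -0.06928799  0.01934747] [0.40895001 1.21941623 0.23030089] 0.037137862958051444 [-3.14124369 -0.02663889  1.47860666]
```

View pics/g12.png

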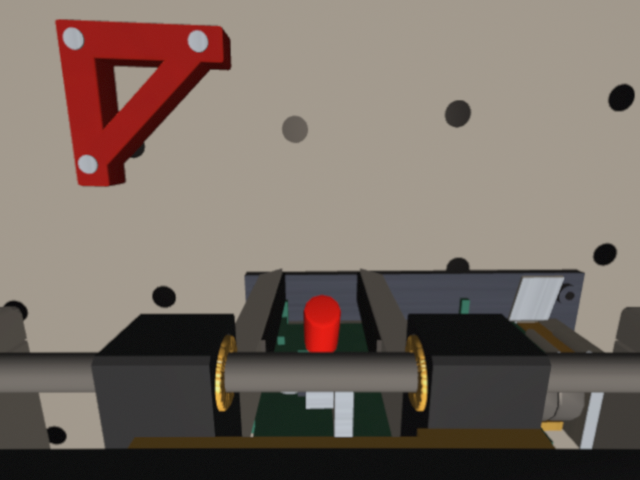

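View pics/g13.png

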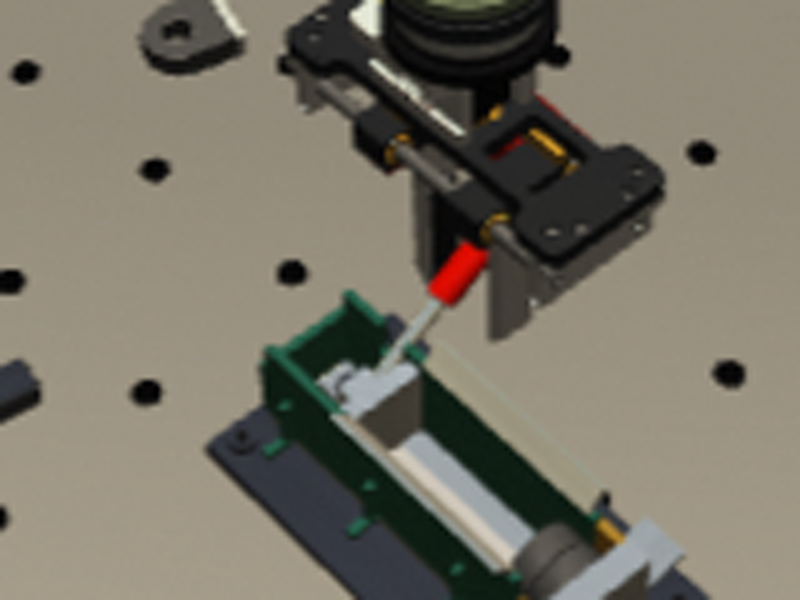

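```bash
python3 - <<'E'
from h import *
go([.46,-.24,.15])
E
python3 -m jog '[{"delta_pos":[0,0,-0.03],"twist":0,"jaw":0.6},{"delta_pos":[0,0,-0.07],"twist":0,"jaw":0.4},{"delta_pos":[0,0,-0.11],"twist":0,"jaw":0.2},{"delta_pos":[0,0,-0.13],"twist":0,"jaw":0},{"delta_pos":[0,0,-0.13],"twist":0,"jaw":0}]'
python3 - <<'E'
from h import *
f,E=cam('scene');cv2.imwrite('pics/h1.png',cv2.resize(f['color'][180:300,240:400],None,fx=5,fy=5,interpolation=cv2.INTER_CUBIC))
f,E=cam('wrist');cv2.imwrite('pics/h2.png',f['color'])
go([.46,-.24,.15])
E
```

```text
delta [-0.25   -0.0495 -0.1373] twist None
t: 11.5
tool_pos: [0.5371, 0.0037, 0.1561]
ee_rot: [3.129, -0.026, 1.479]
contact_force: [0.5, 0.3, 0.1]
gripper_width: 0.061
delta [-0.2501 -0.0502 -0.0065] twist None
```

View pics/h1.png

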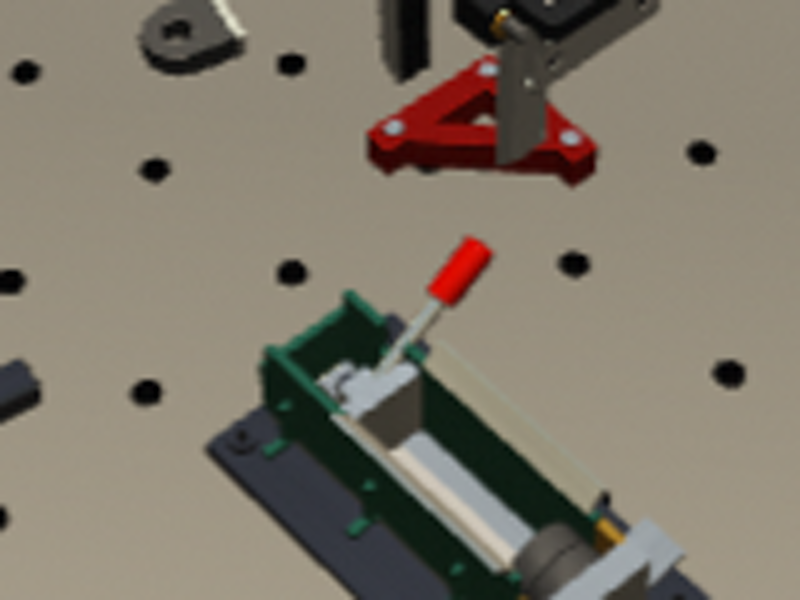

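View pics/h2.png

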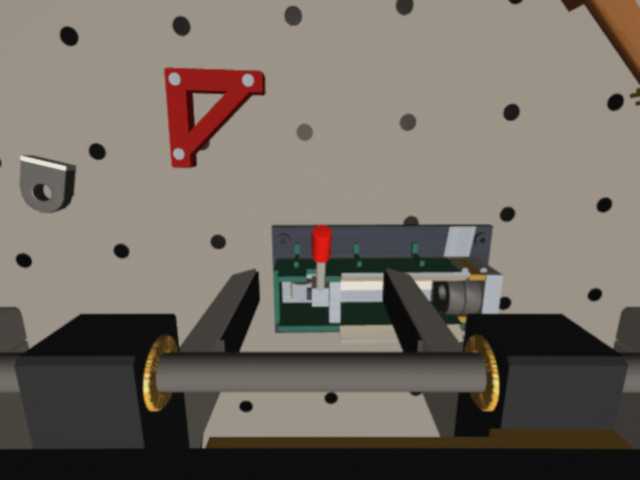

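```bash
python3 -m jog '[{"delta_pos":[-0.25,-0.05,-0.006],"twist":0,"jaw":0},{"delta_pos":[-0.25,-0.05,-0.006],"twist":0,"jaw":0},{"delta_pos":[-0.25,-0.05,-0.006],"twist":0,"jaw":0},{"delta_pos":[-0.25,-0.05,-0.006],"twist":0,"jaw":0},{"delta_pos":[-0.25,-0.05,-0.006],"twist":0,"jaw":0},{"delta_pos":[-0.25,-0.05,-0.006],"twist":0,"jaw":0},{"delta_pos":[-0.25,-0.05,-0.006],"twist":0,"jaw":0},{"delta_pos":[-0.25,-0.05,-0.006],"twist":0,"jaw":0},{"delta_pos":[-0.25,-0.05,-0.006],"twist":0,"jaw":0},{"delta_pos":[-0.25,-0.05,-0.006],"twist":0,"jaw":0},{"delta_pos":[-0.25,-0.05,-0.006],"twist":0,"jaw":0}]'
python3 - <<'E'
from h import *
s=ctrl.get_state();print(s['tool_pos'],s['ee_rot'])
f,E=cam('wrist');cv2.imwrite('pics/h3.png',f['color']);np.save('Eh3',E)
E
```

```text
t: 12.52
tool_pos: [0.4603, -0.238, 0.1488]
ee_rot: [3.141, -0.028, 1.481]
contact_force: [-0.7, 0.2, 0.1]
gripper_width: 0.0943
[ 0.46027988 -0.23796271  0.14875729] [ 3.14085476 -0.02767813  1.48142468]
```

View pics/h3.png

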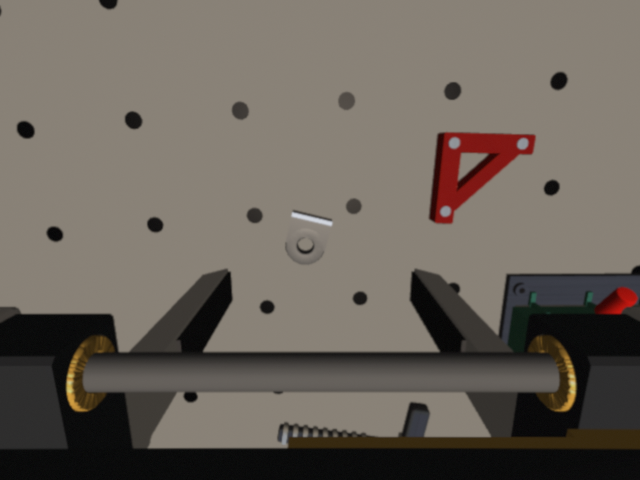

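Run:
```python
from h import *
c=cv2.imread('pics/h3.png');cv2.imwrite('pics/h4.png',cv2.resize(c[195:280,265:355],None,fx=7,fy=7,interpolation=cv2.INTER_CUBIC))
```

```text
(no output)
```

View pics/h4.png

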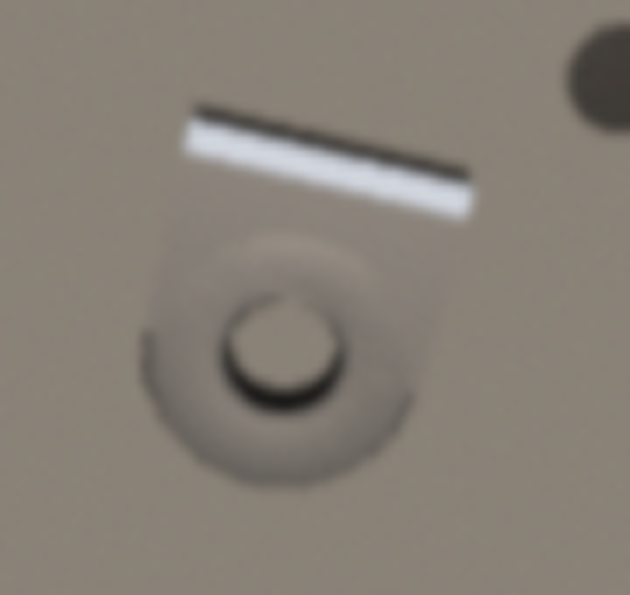

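Run:
```python
from h import *
f,_=cam('wrist');E=np.load('Eh3.npy')
Z=lambda x,y:[265+x/7,195+y/7]
P=onz(f,E,[Z(281,343),Z(289,308),Z(190,120),Z(475,185),Z(185,152),Z(468,218),Z(249,483)],.015)
print(P[:,:2].round(4).tolist())
e=P[3]-P[2];e2=P[5]-P[4]
print(np.degrees(np.arctan2(e[1],e[0])),np.degrees(np.arctan2(e2[1],e2[0])),np.linalg.norm(e),np.linalg.norm(e2), np.linalg.norm(P[6]-(P[2]+P[3])/2),np.linalg.norm(P[6]-(P[4]+P[5])/2))
f,E=cam('top');print(onz(f,E,[[427,303]],.015))
cv2.imwrite('pics/h5.png',cv2.resize(f['color'][280:340,390:460],None,fx=8,fy=8,interpolation=cv2.INTER_CUBIC))
```

```text
[[0.4815, -0.2533], [0.4766, -0.2517], [0.4487, -0.2625], [0.4615, -0.2243], [0.4531, -0.2637], [0.4661, -0.2256], [0.5016, -0.2599]]
71.53132408524097 71.18383563140587 0.040371748185748804 0.040262729567866654 0.049300070177622175 0.04466473736580262
[[ 0.48181529 -0.25143349  0.015     ]]
```

View pics/h5.png

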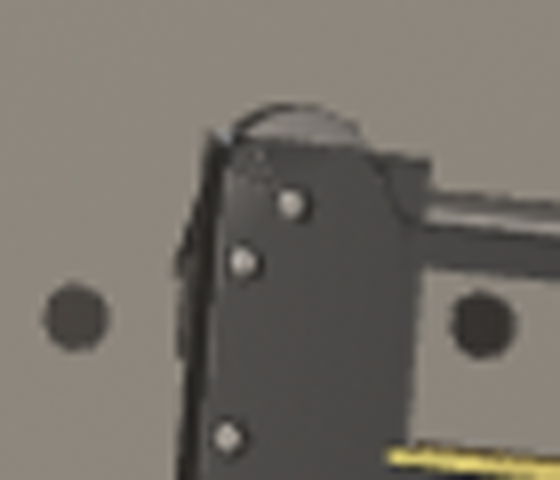

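Run:
```python
from h import *
go([.4803,-.2526,.02],np.radians(71.4))
```

```text
delta [-0.0156  0.0206  0.1292] twist 0.23501916239833642
```

```bash
python3 -m jog '[{"delta_pos":[-0.0156,0.0206,0.03],"twist":0.12,"jaw":0.1},{"delta_pos":[-0.0156,0.0206,0.06],"twist":0.235,"jaw":0.1},{"delta_pos":[-0.0156,0.0206,0.09],"twist":0.235,"jaw":0.2},{"delta_pos":[-0.0156,0.0206,0.12],"twist":0.235,"jaw":0.2},{"delta_pos":[-0.0156,0.0206,0.13],"twist":0.235,"jaw":0.2},{"delta_pos":[-0.0156,0.0206,0.13],"twist":0.235,"jaw":0.2},{"delta_pos":[-0.0156,0.0206,0.13],"twist":0.235,"jaw":0.2}]'
python3 - <<'E'
from h import *
s=ctrl.get_state();print(s['tool_pos'],s['ee_rot'],s['contact_force'],s['gripper_width'])
draw('wrist',(180,150,460,360),2.8,'pics/i1.png')
f,E=cam('scene');cv2.imwrite('pics/i2.png',cv2.resize(f['color'][130:230,210:350],None,fx=5,fy=5,interpolation=cv2.INTER_CUBIC))
go([.4803,-.2526,-.03],np.radians(71.4))
E
```

```text
t: 13.25
tool_pos: [0.4807, -0.2524, 0.0196]
ee_rot: [-3.137, -0.026, 1.247]
contact_force: [0.3, -0.5, 0.5]
gripper_width: 0.0751
[ 0.48067369 -0.25238381  0.0195777 ] [-3.13725289 -0.02631369  1.24692134] [ 0.32639775 -0.48155043  0.51499138] 0.07513987808457917
delta [-0.0008 -0.0021  0.0514] twist 0.00047848043628251347
```

View pics/i1.png

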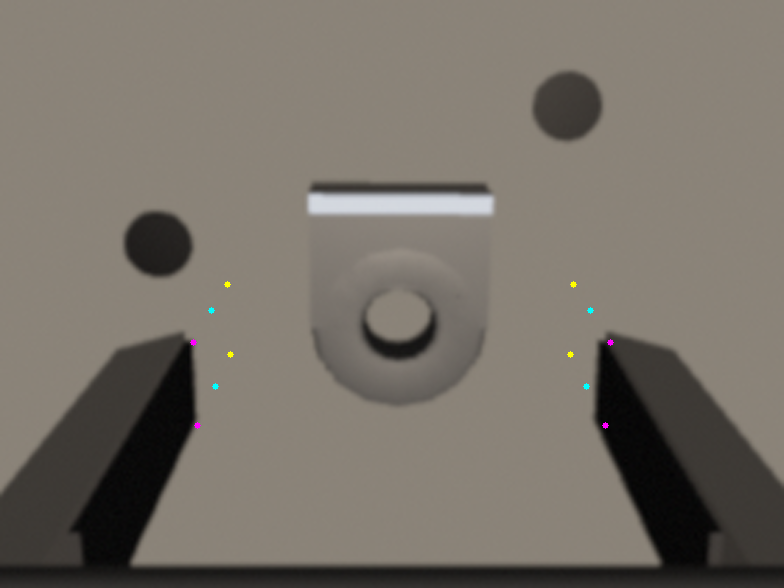

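View pics/i2.png

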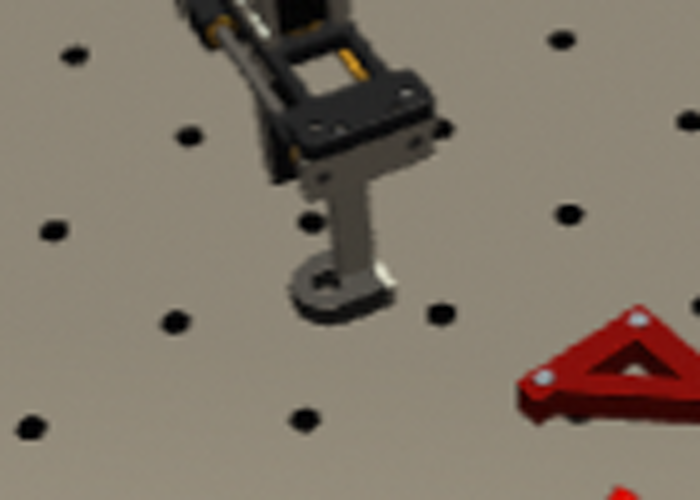

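```bash
python3 -m jog '[{"delta_pos":[-0.001,-0.002,0.02],"twist":0,"jaw":0.35},{"delta_pos":[-0.001,-0.002,0.035],"twist":0,"jaw":0.35},{"delta_pos":[-0.001,-0.002,0.045],"twist":0,"jaw":0.35},{"delta_pos":[-0.001,-0.002,0.051],"twist":0,"jaw":0.35},{"delta_pos":[-0.001,-0.002,0.0535],"twist":0,"jaw":0.35},{"delta_pos":[-0.001,-0.002,0.0535],"twist":0,"jaw":0.35}]'
python3 - <<'E'
from h import *
s=ctrl.get_state();print(s['tool_pos'],s['ee_rot'],s['contact_force'],s['gripper_width'])
draw('wrist',(180,150,460,360),2.8,'pics/i3.png')
f,E=cam('scene');cv2.imwrite('pics/i4.png',cv2.resize(f['color'][130:230,210:350],None,fx=5,fy=5,interpolation=cv2.INTER_CUBIC))
E
```

```text
t: 13.85
tool_pos: [0.4806, -0.253, -0.0318]
ee_rot: [3.142, -0.025, 1.247]
contact_force: [0.1, -0.3, 0.2]
gripper_width: 0.0611
[ 0.48056755 -0.25298982 -0.03183562] [ 3.14156898 -0.02480261  1.24662667] [ 0.08171716 -0.26613797  0.18342847] 0.06109811972476432
```

View pics/i3.png

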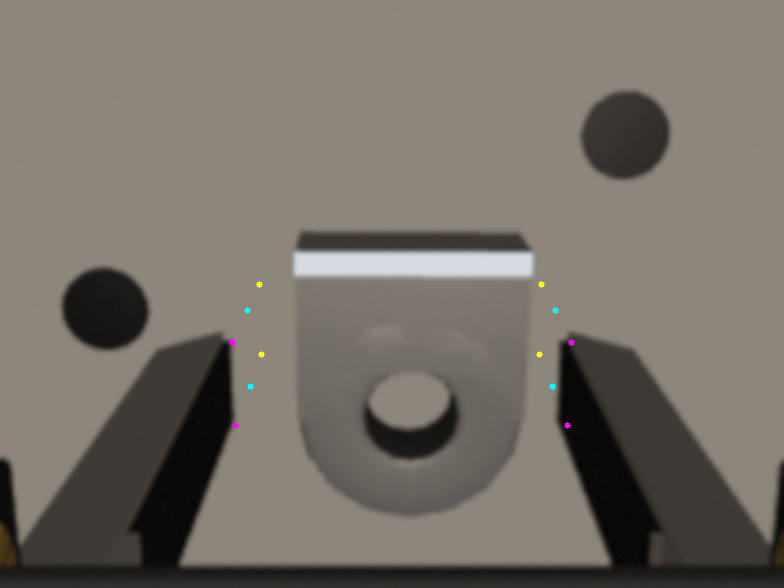

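View pics/i4.png

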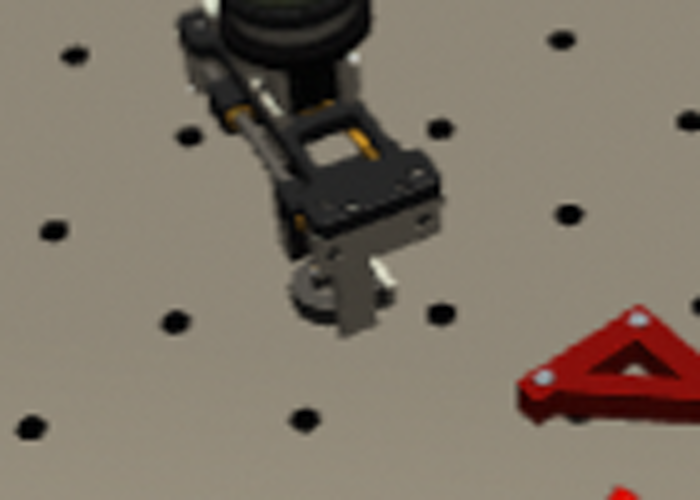

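```bash
python3 -m jog '[{"delta_pos":[0,0,0.0025],"twist":0,"jaw":0.5},{"delta_pos":[0,0,0.0025],"twist":0,"jaw":0.7},{"delta_pos":[0,0,0.0025],"twist":0,"jaw":0.7},{"delta_pos":[0,0,0.0025],"twist":0,"jaw":0.7},{"delta_pos":[0,0,0.0025],"twist":0,"jaw":0.7},{"delta_pos":[0,0,0.0025],"twist":0,"jaw":0.7}]' 6
python3 - <<'E'
from h import *
s=ctrl.get_state();print(s['tool_pos'],s['ee_rot'],s['contact_force'],s['gripper_width'])
draw('wrist',(180,150,460,360),2.8,'pics/i5.png')
E
```

```text
t: 14.45
tool_pos: [0.4823, -0.254, -0.0326]
ee_rot: [3.138, -0.024, 1.247]
contact_force: [0.2, -0.0, 6.9]
gripper_width: 0.04
[ 0.48234311 -0.2540086  -0.03258225] [ 3.13778714 -0.02388191  1.24659384] [ 0.19687533 -0.04565668  6.91748491] 0.04000507128044025
```

View pics/i5.png

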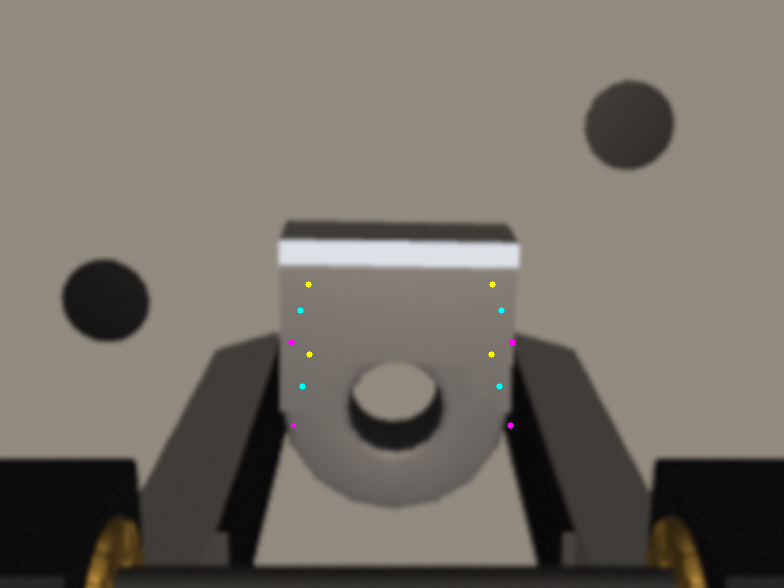

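```bash
python3 -m jog '[{"delta_pos":[0,-0.001,-0.0035],"twist":0,"jaw":0.7},{"delta_pos":[0,-0.003,-0.0069],"twist":0,"jaw":0.7},{"delta_pos":[0,-0.005,-0.01],"twist":0,"jaw":0.7},{"delta_pos":[0,-0.0075,-0.0127],"twist":0,"jaw":0.7},{"delta_pos":[0,-0.0075,-0.0127],"twist":0,"jaw":0.7}]' 6
python3 - <<'E'
from h import *
s=ctrl.get_state();print(s['tool_pos'],s['ee_rot'],s['contact_force'],s['gripper_width'])
draw('wrist',(180,150,460,360),2.8,'pics/i6.png')
f,E=cam('scene');cv2.imwrite('pics/i7.png',cv2.resize(f['color'][130:230,210:350],None,fx=5,fy=5,interpolation=cv2.INTER_CUBIC))
E
```

```text
t: 14.92
tool_pos: [0.4744, -0.2514, -0.0198]
ee_rot: [3.138, -0.024, 1.247]
contact_force: [0.2, 0.6, -2.3]
gripper_width: 0.0404
[ 0.47441616 -0.25141908 -0.01979598] [ 3.1384556  -0.02416451  1.24655048] [ 0.22876691  0.63710434 -2.29040564] 0.04041289463758008
```

View pics/i6.png

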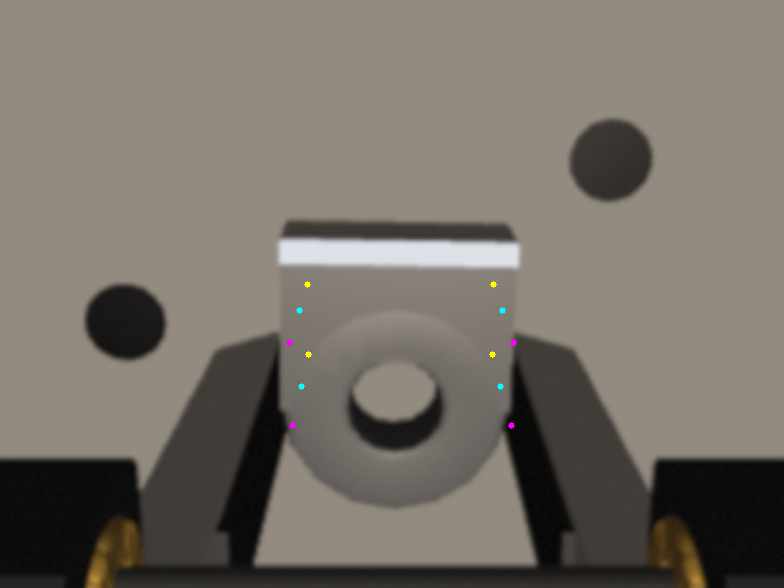

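View pics/i7.png

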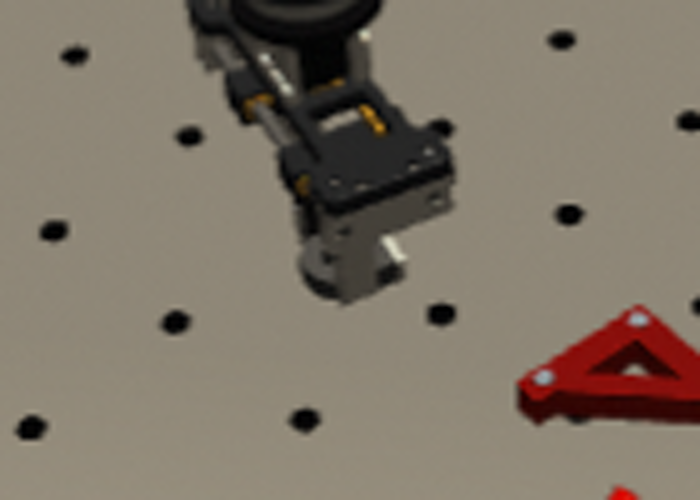

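```bash
python3 -m jog '[{"delta_pos":[0,0,0.005],"twist":0,"jaw":0.7},{"delta_pos":[0,0,0.009],"twist":0,"jaw":0.7},{"delta_pos":[0,0,0.012],"twist":0,"jaw":0.7},{"delta_pos":[0,0,0.012],"twist":0,"jaw":0.5},{"delta_pos":[0,0,0.010],"twist":0,"jaw":0.45},{"delta_pos":[0,0.005,0.005],"twist":0,"jaw":0.45},{"delta_pos":[0,0.006,0.005],"twist":0,"jaw":0.45},{"delta_pos":[0,0.006,0.005],"twist":0,"jaw":0.45}]' 6
python3 - <<'E'
from h import *
s=ctrl.get_state();print(s['tool_pos'],s['ee_rot'],s['contact_force'],s['gripper_width'])
draw('wrist',(180,150,460,360),2.8,'pics/i8.png')
E
```

```text
t: 15.68
tool_pos: [0.4818, -0.2544, -0.0241]
ee_rot: [3.136, -0.023, 1.247]
contact_force: [-0.5, -0.5, 0.2]
gripper_width: 0.0515
[ 0.48177174 -0.25435782 -0.02414507] [ 3.13583592 -0.02325813  1.24662886] [-0.45226759 -0.45651456  0.16195596] 0.05152777222137584
```

View pics/i8.png

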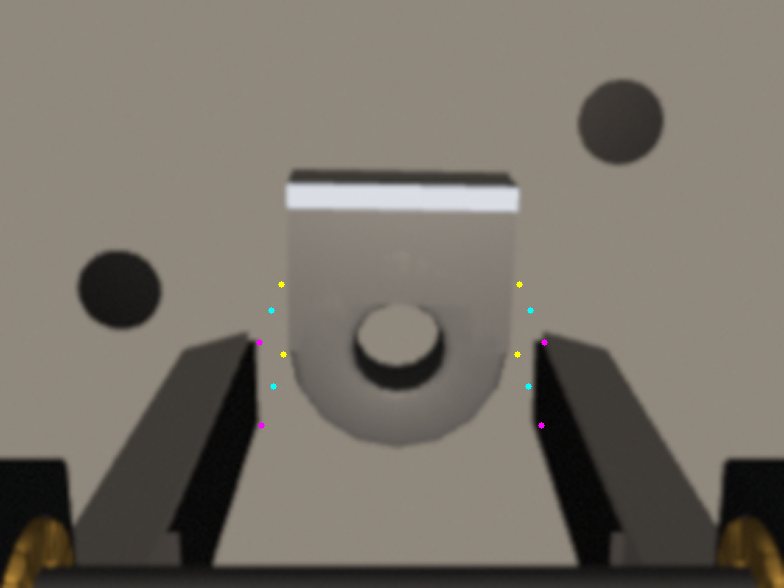

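```bash
python3 -m jog '[{"delta_pos":[0,-0.002,0],"twist":0,"jaw":0.55},{"delta_pos":[0,-0.002,0],"twist":0,"jaw":0.7},{"delta_pos":[0,-0.002,0],"twist":0,"jaw":0.7},{"delta_pos":[0,-0.002,0],"twist":0,"jaw":0.7},{"delta_pos":[0,-0.002,0],"twist":0,"jaw":0.7},{"delta_pos":[0,-0.002,-0.004],"twist":0,"jaw":0.7},{"delta_pos":[0,-0.003,-0.009],"twist":0,"jaw":0.7},{"delta_pos":[0,-0.004,-0.013],"twist":0,"jaw":0.7},{"delta_pos":[0,-0.004,-0.013],"twist":0,"jaw":0.7}]' 3.5
python3 - <<'E'
from h import *
s=ctrl.get_state();print(s['tool_pos'],s['ee_rot'],s['contact_force'],s['gripper_width'])
draw('wrist',(180,150,460,360),2.8,'pics/i9.png')
E
```

```text
t: 16.48
tool_pos: [0.4777, -0.2534, -0.0105]
ee_rot: [3.135, -0.023, 1.247]
contact_force: [1.1, -0.3, -2.7]
gripper_width: 0.0392
[ 0.47773597 -0.25341571 -0.0105434 ] [ 3.13532324 -0.02299295  1.24659409] [ 1.12784223 -0.27984007 -2.73727409] 0.03922211559159547
```

View pics/i9.png

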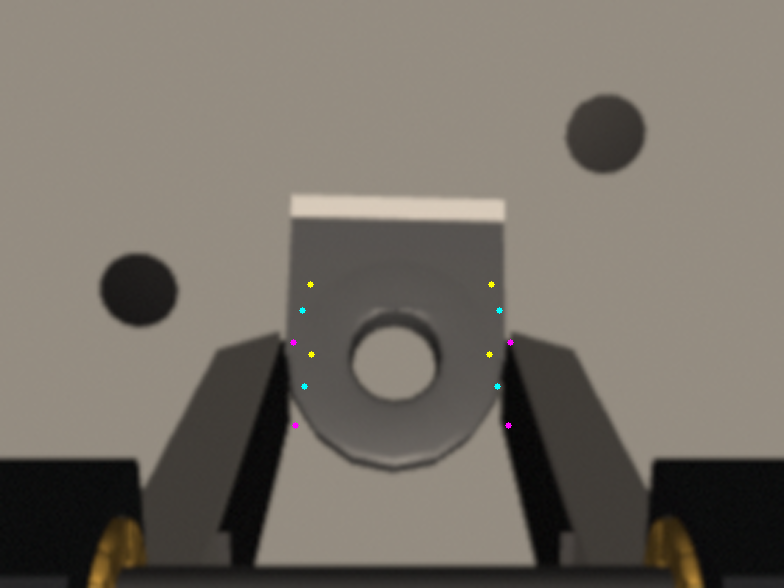

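```bash
python3 -m jog '[{"delta_pos":[0,-0.004,-0.004],"twist":0,"jaw":0.7},{"delta_pos":[0,-0.008,-0.007],"twist":0,"jaw":0.7},{"delta_pos":[0,-0.012,-0.009],"twist":0,"jaw":0.7},{"delta_pos":[0,-0.012,-0.009],"twist":0,"jaw":0.7}]' 3.5
python3 - <<'E'
from h import *
s=ctrl.get_state();print(s['tool_pos'],s['ee_rot'],s['contact_force'],s['gripper_width'])
draw('wrist',(180,150,460,360),2.8,'pics/i10.png')
f,E=cam('scene');cv2.imwrite('pics/i11.png',cv2.resize(f['color'][130:230,210:350],None,fx=5,fy=5,interpolation=cv2.INTER_CUBIC))
E
```

```text
t: 16.87
tool_pos: [0.4654, -0.2493, -0.0016]
ee_rot: [3.136, -0.023, 1.246]
contact_force: [-0.1, -0.6, -2.4]
gripper_width: 0.0393
[ 0.46539859 -0.24934742 -0.00157773] [ 3.13588171 -0.02312518  1.24645457] [-0.09098679 -0.6341035  -2.39435865] 0.03933927201537427
```

View pics/i10.png

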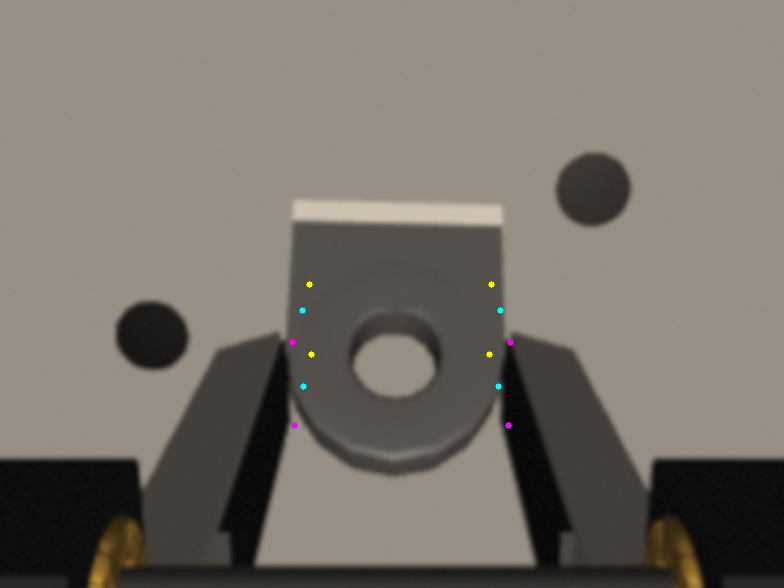

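View pics/i11.png

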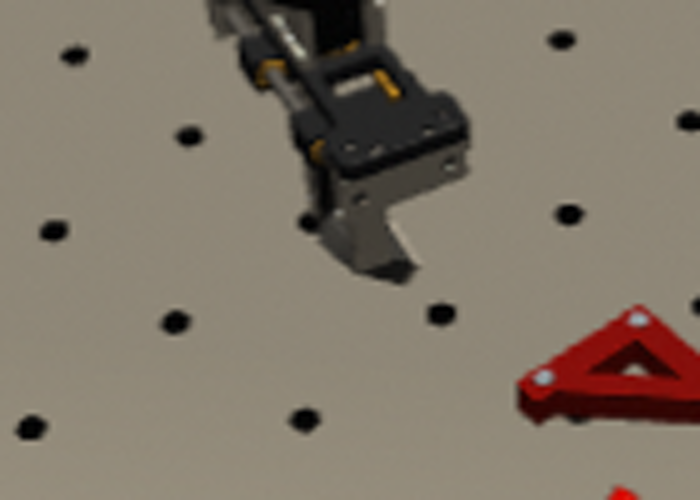

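```bash
python3 -m jog '[{"delta_pos":[0,0,0.004],"twist":0,"jaw":0.7},{"delta_pos":[0,0,0.008],"twist":0,"jaw":0.7},{"delta_pos":[0,0,0.010],"twist":0,"jaw":0.7},{"delta_pos":[0,0,0.010],"twist":0,"jaw":0.7}]' 4
python3 - <<'E'
from h import *
s=ctrl.get_state();print(s['tool_pos'],s['ee_rot'],s['contact_force'],s['gripper_width'])
draw('wrist',(180,150,460,360),2.8,'pics/i12.png')
E
```

```text
t: 17.3
tool_pos: [0.4676, -0.2503, -0.0114]
ee_rot: [3.132, -0.022, 1.246]
contact_force: [2.7, -1.0, 1.5]
gripper_width: 0.0394
[ 0.46762444 -0.25031312 -0.01137797] [ 3.13244961 -0.0224473   1.24634835] [ 2.74873386 -0.95128998  1.51479794] 0.03941764309315844
```

View pics/i12.png

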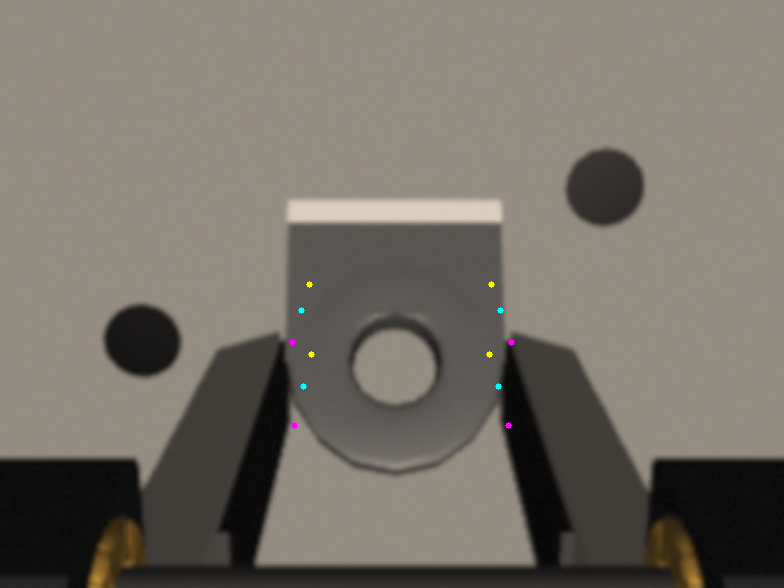

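```bash
python3 -m jog '[{"delta_pos":[0,-0.004,-0.002],"twist":0,"jaw":0.7},{"delta_pos":[0,-0.007,-0.004],"twist":0,"jaw":0.7},{"delta_pos":[0,-0.0105,-0.0055],"twist":0,"jaw":0.7},{"delta_pos":[0,-0.0145,-0.007],"twist":0,"jaw":0.7},{"delta_pos":[0,-0.0145,-0.007],"twist":0,"jaw":0.7}]' 4
python3 - <<'E'
from h import *
s=ctrl.get_state();print(s['tool_pos'],s['ee_rot'],s['contact_force'],s['gripper_width'])
draw('wrist',(180,150,460,360),2.8,'pics/i13.png')
E
```

```text
t: 17.77
tool_pos: [0.4518, -0.2447, -0.0048]
ee_rot: [3.135, -0.023, 1.246]
contact_force: [0.5, -0.2, -3.0]
gripper_width: 0.0399
[ 0.45182363 -0.24474659 -0.00482691] [ 3.13537013 -0.02308244  1.24628882] [ 0.52747307 -0.17324471 -2.95119552] 0.03991899360936381
```

View pics/i13.png

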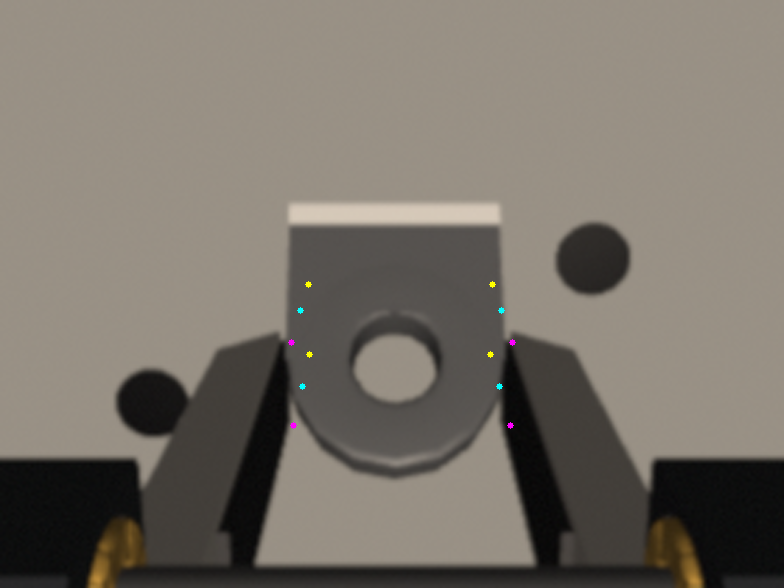

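```bash
python3 -m jog '[{"delta_pos":[0,0,-0.02],"twist":0,"jaw":0.7},{"delta_pos":[0,0,-0.035],"twist":0,"jaw":0.7},{"delta_pos":[0,0,-0.02],"twist":0,"jaw":0.7},{"delta_pos":[0,0,-0.035],"twist":0,"jaw":0.7},{"delta_pos":[0,0,-0.02],"twist":0,"jaw":0.7},{"delta_pos":[0,0,-0.035],"twist":0,"jaw":0.7},{"delta_pos":[0,0,-0.02],"twist":0,"jaw":0.7},{"delta_pos":[0,0,-0.02],"twist":0,"jaw":0.7}]' 3
python3 - <<'E'
from h import *
s=ctrl.get_state();print(s['tool_pos'],s['ee_rot'],s['contact_force'],s['gripper_width'])
draw('wrist',(180,150,460,360),2.8,'pics/i14.png')
E
```

```text
t: 18.48
tool_pos: [0.4516, -0.2451, 0.0145]
ee_rot: [3.136, -0.023, 1.246]
contact_force: [-1.6, 0.9, 0.3]
gripper_width: 0.0281
[ 0.45156555 -0.24509155  0.01452318] [ 3.13565768 -0.0233136   1.24606475] [-1.56687682  0.86837965  0.29043059] 0.028090573256101117
```

View pics/i14.png

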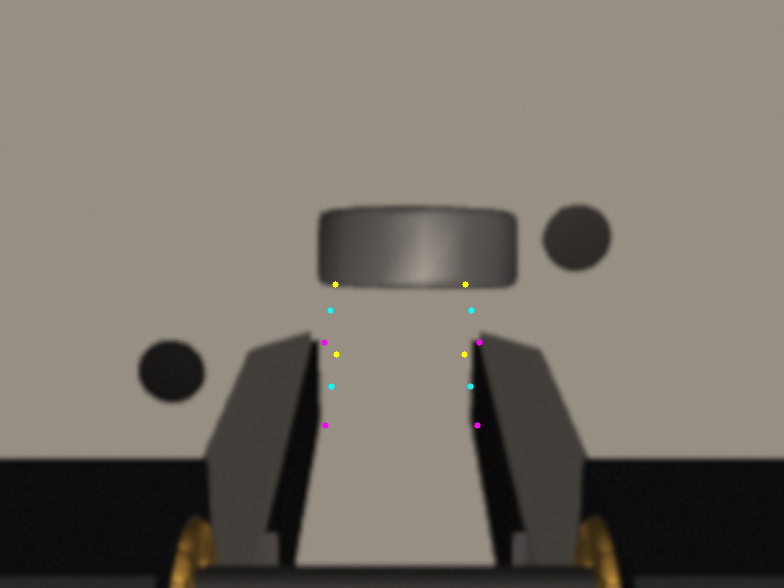

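```bash
python3 -m jog '[{"delta_pos":[0,0,-0.03],"twist":0,"jaw":0.7},{"delta_pos":[0,0,-0.06],"twist":0,"jaw":0.6},{"delta_pos":[0,0,-0.06],"twist":0.125,"jaw":0.6},{"delta_pos":[0,0,-0.06],"twist":0.25,"jaw":0.6},{"delta_pos":[0,0,-0.06],"twist":0.375,"jaw":0.6},{"delta_pos":[0,0,-0.06],"twist":0.5,"jaw":0.6},{"delta_pos":[0,0,-0.06],"twist":0.625,"jaw":0.6},{"delta_pos":[0,0,-0.06],"twist":0.75,"jaw":0.6},{"delta_pos":[0,0,-0.06],"twist":0.875,"jaw":0.6},{"delta_pos":[0,0,-0.06],"twist":1.0,"jaw":0.6},{"delta_pos":[0,0,-0.06],"twist":1.125,"jaw":0.6},{"delta_pos":[0,0,-0.06],"twist":1.25,"jaw":0.6},{"delta_pos":[0,0,-0.06],"twist":1.375,"jaw":0.6},{"delta_pos":[0,0,-0.06],"twist":1.5,"jaw":0.6},{"delta_pos":[0,0,-0.06],"twist":1.571,"jaw":0.6},{"delta_pos":[0,0,-0.06],"twist":1.571,"jaw":0.6}]' 10
python3 - <<'E'
from h import *
s=ctrl.get_state();print(s['tool_pos'],s['ee_rot'])
f,E=cam('wrist');cv2.imwrite('pics/j1.png',f['color']);np.save('Ej1',E)
f,E=cam('scene');cv2.imwrite('pics/j2.png',cv2.resize(f['color'][130:230,210:350],None,fx=5,fy=5,interpolation=cv2.INTER_CUBIC))
E
```

```text
t: 19.87
tool_pos: [0.4506, -0.2461, 0.075]
ee_rot: [-3.118, -0.005, -0.326]
contact_force: [-0.2, 0.2, 0.1]
gripper_width: 0.0375
[ 0.45055476 -0.24612983  0.07502325] [-3.11807326 -0.00524754 -0.3260651 ]
```

View pics/j1.png

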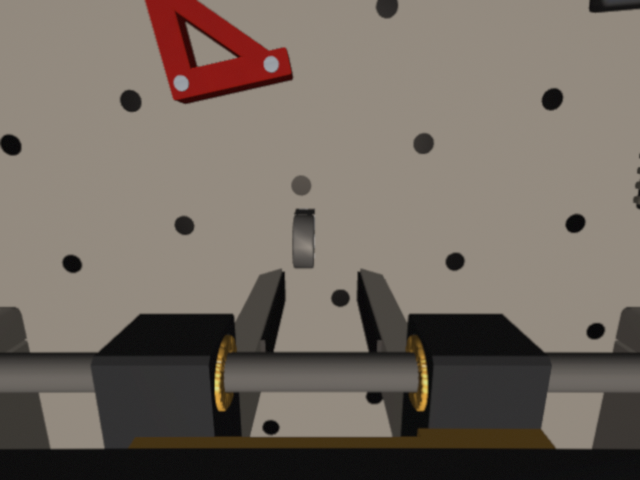

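View pics/j2.png

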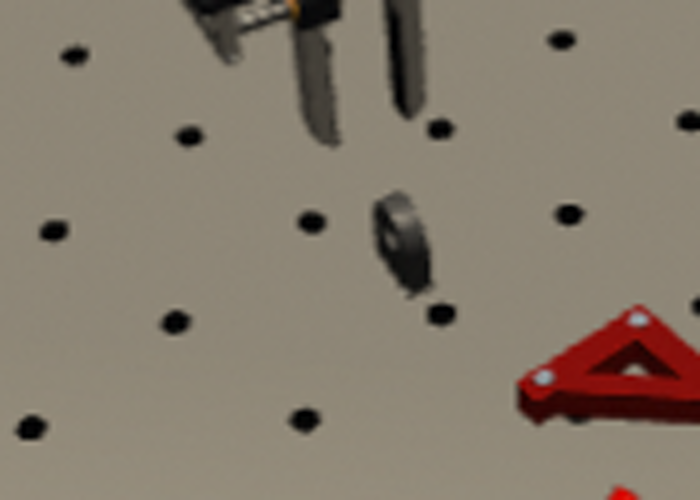

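Run:
```python
from h import *
f,_=cam('wrist');E=np.load('Ej1.npy')
P=onz(f,E,[[304,238]],.05)[0];print(P, onz(f,E,[[294,240],[314.5,240],[304,211],[304,266]],.045).round(4).tolist())
f,E=cam('scene')
a=np.radians(-18.6);n=np.array([np.cos(a),np.sin(a),0]);w=np.array([-np.sin(a),np.cos(a),0])
c=P*[1,1,0]
pts={'eye':c+[0,0,.03]+n*.0075,'crown':c+[0,0,.05],'b+':c+w*.02+n*.0075,'b-':c-w*.02+n*.0075,'s+':c+w*.02+[0,0,.03]+n*.0075,'s-':c-w*.02+[0,0,.03]+n*.0075}
k=10;x0,y0=270,160
img=cv2.resize(f['color'][y0:y0+40,x0:x0+50],None,fx=k,fy=k,interpolation=cv2.INTER_CUBIC)
cv2.imwrite('pics/j3.png',img)
for q,v in pts.items(): print(q,((proj(f,E,v)[0]-[x0,y0])*k).astype(int))
```

```text
[ 0.44464467 -0.23287821  0.05      ] [[0.4371, -0.233, 0.045], [0.4505, -0.2375, 0.045], [0.4503, -0.2162, 0.045], [0.4375, -0.2528, 0.045]]
eye [173 184]
crown [194 121]
b+ [212 310]
b- [147 215]
s+ [206 233]
s- [140 137]
```

View pics/j3.png

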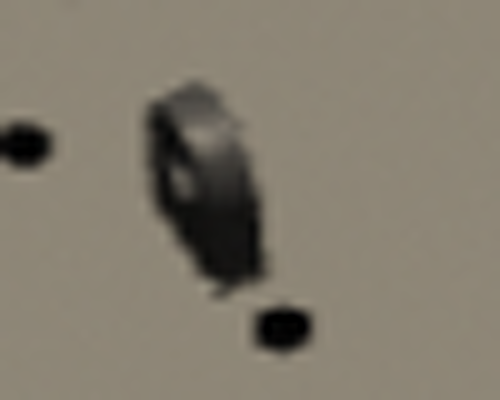

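Run:
```python
from h import *
go([.444,-.234,-.023],np.radians(-18.6))
```

```text
delta [-0.0107 -0.0071  0.098 ] twist 0.0010161391485381532
```

```bash
python3 -m jog '[{"delta_pos":[-0.0107,-0.007,0.02],"twist":0,"jaw":0.6},{"delta_pos":[-0.0107,-0.007,0.03],"twist":0,"jaw":0.6},{"delta_pos":[-0.0107,-0.007,0.03],"twist":0,"jaw":0.6}]' 10
python3 - <<'E'
from h import *
s=ctrl.get_state();print(s['tool_pos'],s['ee_rot'])
draw('wrist',(180,150,460,360),2.8,'pics/k1.png')
E
```

```text
t: 20.32
tool_pos: [0.4407, -0.2335, 0.0423]
ee_rot: [-3.116, 0.0, -0.323]
contact_force: [-1.1, 0.2, -0.5]
gripper_width: 0.038
[ 0.44065143 -0.23348376  0.04231219] [-3.11606502e+00  3.67171597e-04 -3.22632566e-01]
```

View pics/k1.png

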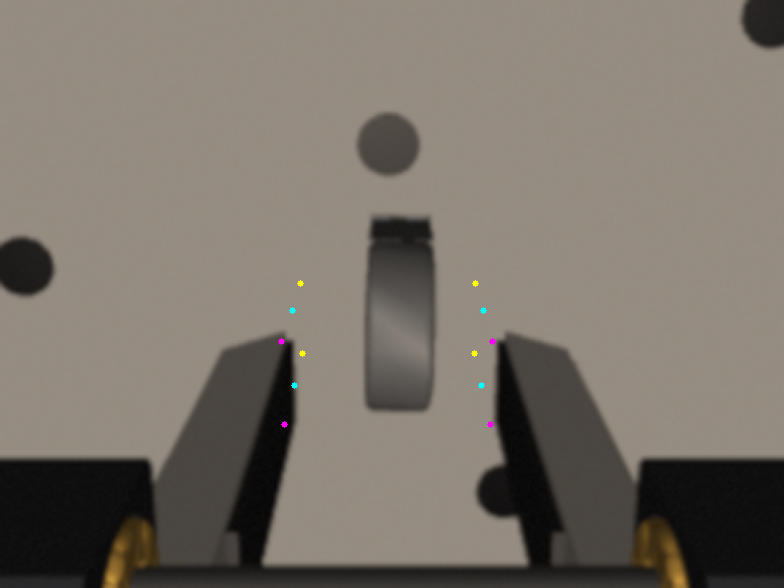

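```bash
python3 - <<'E'
from h import *
go([.4435,-.234,-.023],np.radians(-18.6))
E
python3 -m jog '[{"delta_pos":[0.002,0,0.015],"twist":0,"jaw":0.6},{"delta_pos":[0.002,0,0.03],"twist":0,"jaw":0.6},{"delta_pos":[0.002,0,0.045],"twist":0,"jaw":0.6},{"delta_pos":[0.002,0,0.058],"twist":0,"jaw":0.6},{"delta_pos":[0.002,0,0.065],"twist":0,"jaw":0.6},{"delta_pos":[0.002,0,0.065],"twist":0,"jaw":0.6}]' 10
python3 - <<'E'
from h import *
s=ctrl.get_state();print(s['tool_pos'],s['ee_rot'])
draw('wrist',(180,150,460,360),2.8,'pics/k2.png')
go([.4435,-.234,-.023],np.radians(-18.6))
E
```

```text
delta [0.0014 0.0006 0.0665] twist 0.0016460713195640686
t: 20.87
tool_pos: [0.4436, -0.2333, -0.0225]
ee_rot: [-3.116, 0.0, -0.323]
contact_force: [0.2, 0.4, -0.1]
gripper_width: 0.0374
[ 0.44364599 -0.23325294 -0.02253295] [-3.11606009e+00  3.88051287e-04 -3.22856824e-01]
delta [-0.0007  0.0006  0.0013] twist 0.0017920647240596832
```

View pics/k2.png

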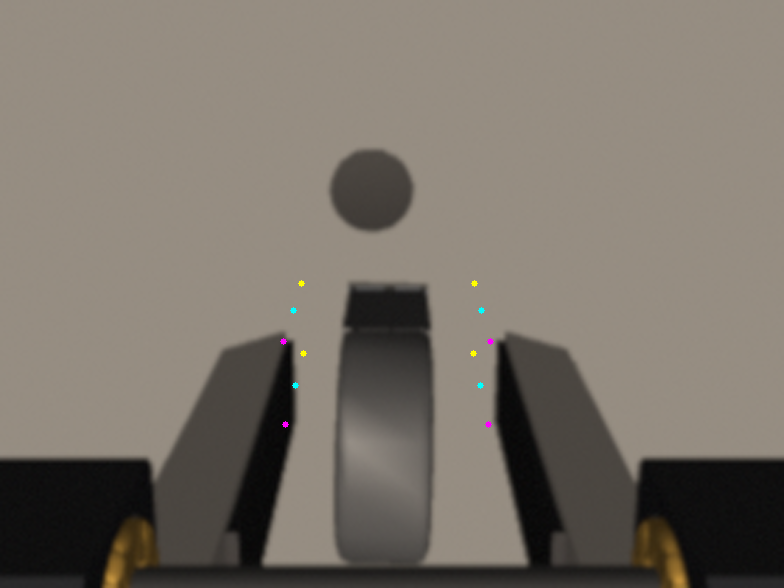

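```bash
python3 -m jog '[{"delta_pos":[-0.002,0.003,0],"twist":0,"jaw":0.6},{"delta_pos":[-0.002,0.003,0],"twist":0,"jaw":0.75},{"delta_pos":[-0.002,0.003,0],"twist":0,"jaw":0.9},{"delta_pos":[-0.002,0.003,0],"twist":0,"jaw":0.95},{"delta_pos":[-0.002,0.003,0],"twist":0,"jaw":0.95},{"delta_pos":[-0.002,0.003,0],"twist":0,"jaw":0.95}]' 20
python3 - <<'E'
from h import *
s=ctrl.get_state();print(s['tool_pos'],s['ee_rot'],s['contact_force'],s['gripper_width'])
draw('wrist',(180,150,460,360),2.8,'pics/k3.png')
E
```

```text
t: 21.42
tool_pos: [0.4416, -0.2362, -0.0212]
ee_rot: [-3.117, -0.002, -0.323]
contact_force: [-0.9, -0.0, 2.8]
gripper_width: 0.0151
[ 0.44160418 -0.2361904  -0.02116763] [-3.11702141e+00 -1.60231505e-03 -3.22742336e-01] [-0.91637742 -0.04470147  2.78264553] 0.015128164340946113
```

View pics/k3.png

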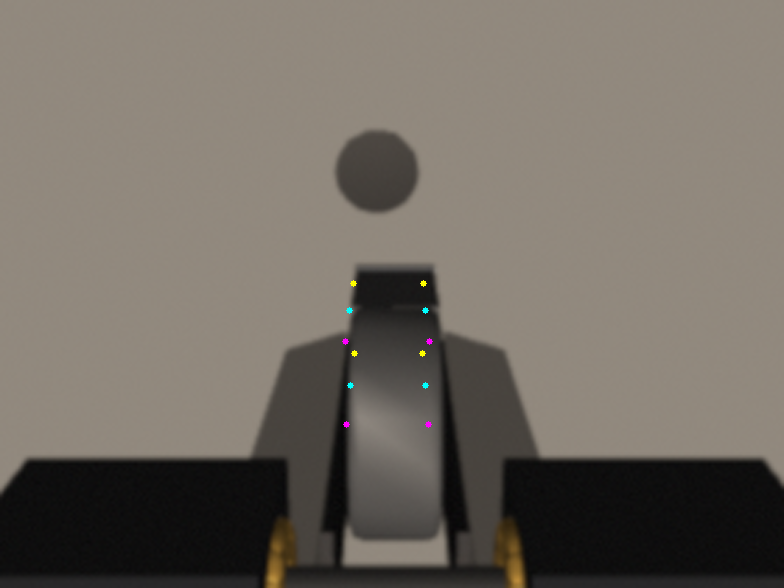

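Run:
```python
from h import *
f,E=cam('wrist');s=ctrl.get_state();T=T_tool(s);print(s['tool_pos'])
for (u,v,z) in [(395,267,.0),(395,307,.03),(395,540,.03)]:
    p=onz(f,E,[[180+u/2.8,150+v/2.8]],z)[0]; print((np.linalg.inv(T)@np.r_[p,1])[:3].round(4))
```

```text
[ 0.44161206 -0.23619267 -0.02114723]
[ 0.0014 -0.0173 -0.0207]
[ 0.0014 -0.0186 -0.0507]
[ 0.0014  0.0237 -0.0517]
```

```bash
python3 - <<'E'
from h import *
go([.4416,-.2362,-.02],YM)
E
python3 -m jog '[{"delta_pos":[0,0,-0.015],"twist":0.06,"jaw":0.95},{"delta_pos":[0,0,-0.02],"twist":0.18,"jaw":0.95},{"delta_pos":[0,0,-0.02],"twist":0.3,"jaw":0.95},{"delta_pos":[0,0,-0.02],"twist":0.42,"jaw":0.95},{"delta_pos":[0,0,-0.02],"twist":0.54,"jaw":0.95},{"delta_pos":[0,0,-0.02],"twist":0.66,"jaw":0.95},{"delta_pos":[0,0,-0.02],"twist":0.78,"jaw":0.95},{"delta_pos":[0,0,-0.02],"twist":0.9,"jaw":0.95},{"delta_pos":[0,0,-0.02],"twist":1.02,"jaw":0.95},{"delta_pos":[0,0,-0.02],"twist":1.14,"jaw":0.95},{"delta_pos":[0,0,-0.02],"twist":1.26,"jaw":0.95},{"delta_pos":[0,0,-0.02],"twist":1.338,"jaw":0.95},{"delta_pos":[0,0,-0.02],"twist":1.338,"jaw":0.95},{"delta_pos":[0,0,-0.012],"twist":1.338,"jaw":0.95},{"delta_pos":[0,0,-0.004],"twist":1.338,"jaw":0.95},{"delta_pos":[0,0,0],"twist":1.338,"jaw":0.95},{"delta_pos":[0,0,0],"twist":1.338,"jaw":0.95}]' 20
python3 - <<'E'
from h import *
s=ctrl.get_state();print(s['tool_pos'],s['ee_rot'],s['contact_force'],s['gripper_width'],s['q'])
draw('wrist',(180,150,460,360),2.8,'pics/k4.png')
go([.4416,-.2362,-.02],YM)
E
```

```text
delta [-0.     -0.     -0.0011] twist 1.3389406002897246
t: 22.93
tool_pos: [0.4409, -0.2357, -0.0216]
ee_rot: [-3.136, 0.025, -1.659]
contact_force: [-2.7, 1.0, 2.4]
gripper_width: 0.015
[ 0.44090381 -0.23567679 -0.02156595] [-3.13644866  0.02477097 -1.65938427] [-2.71942533  1.02625286  2.43599862] 0.014986930349886095 [-0.68204257  0.30852428  1.87040005  0.0283358   0.9724446   0.9613292 ]
delta [ 0.0004 -0.0007 -0.0016] twist 0.002053105988844006
```

View pics/k4.png

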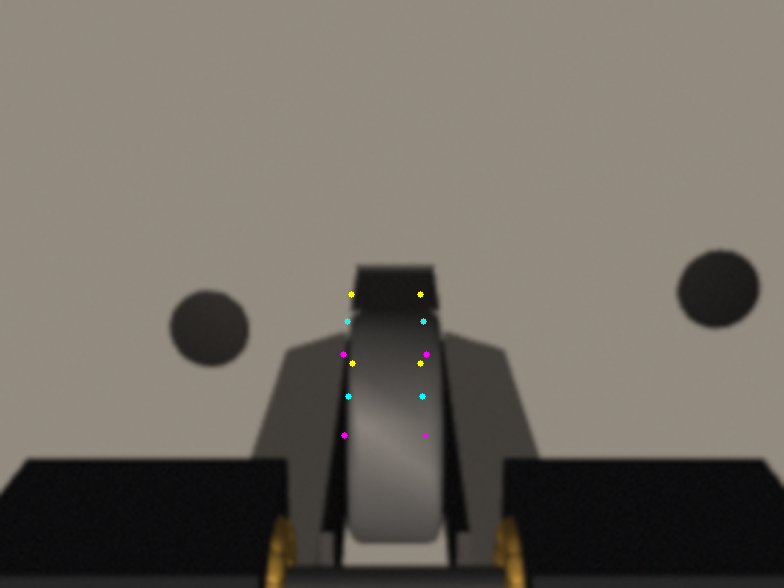

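```bash
python3 -m jog '[{"delta_pos":[0,0,0],"twist":0,"jaw":0.7},{"delta_pos":[0,0,0],"twist":0,"jaw":0.7},{"delta_pos":[0,0,0],"twist":0,"jaw":0.7},{"delta_pos":[0,0,0],"twist":0,"jaw":0.7},{"delta_pos":[0,0,0],"twist":0,"jaw":0.9},{"delta_pos":[0,0,0],"twist":0,"jaw":0.95},{"delta_pos":[0,0,0],"twist":0,"jaw":0.95},{"delta_pos":[0,0,0],"twist":0,"jaw":0.95},{"delta_pos":[0,0,0],"twist":0,"jaw":0.95}]' 20
python3 - <<'E'
from h import *
s=ctrl.get_state();print(s['tool_pos'],s['ee_rot'],s['contact_force'],s['gripper_width'])
draw('wrist',(180,150,460,360),2.8,'pics/k5.png')
go([.4416,-.2362,-.02],YM)
E
```

```text
t: 23.73
tool_pos: [0.441, -0.2357, -0.0216]
ee_rot: [-3.136, 0.025, -1.659]
contact_force: [0.5, 0.3, -0.5]
gripper_width: 0.0147
[ 0.44095884 -0.23573537 -0.02156052] [-3.13613972  0.02458311 -1.65949753] [ 0.47681262  0.34291901 -0.52981754] 0.014735512160116994
delta [ 0.0004 -0.0007 -0.0015] twist 0.002131934666240287
```

View pics/k5.png

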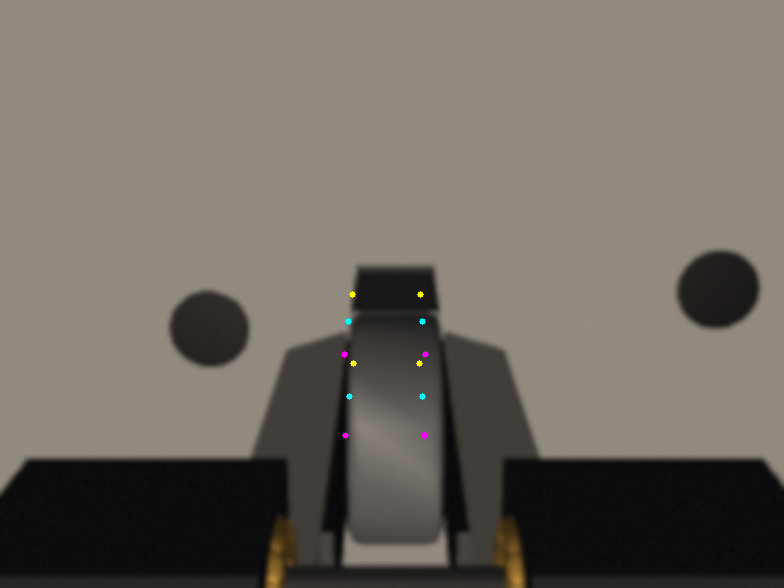

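Run:
```python
from h import *
f,E=cam('wrist');s=ctrl.get_state();print(f['mount'],T_tool(s))
for (u,v,z) in [(395,267,.0),(395,312,.03),(395,543,.03)]:
    p=onz(f,E,[[180+u/2.8,150+v/2.8]],z)[0]; print(p,(np.linalg.inv(T_tool(s))@np.r_[p,1])[:3].round(4))
```

```text
[[ 9.99999939e-01 -2.18876514e-04  2.70912111e-04  1.61101204e-03]
 [ 1.46618373e-04  9.70129280e-01  2.42588455e-01 -7.10635710e-02]
 [-3.15916687e-04 -2.42588400e-01  9.70129253e-01 -2.11641584e-01]
 [ 0.00000000e+00  0.00000000e+00  0.00000000e+00  1.00000000e+00]] [[-0.08855199 -0.99604227  0.00763819  0.440978  ]
 [-0.99576838  0.08871161  0.02399118 -0.23572325]
 [-0.02457382 -0.0054814  -0.99968299 -0.02153767]
 [ 0.          0.          0.          1.        ]]
[ 0.46042713 -0.23984097  0.        ] [ 0.0018 -0.0199 -0.0215]
[ 0.460587   -0.24055632  0.03      ] [ 0.0018 -0.0202 -0.0515]
[ 0.4185339  -0.23682314  0.03      ] [ 0.0018  0.022  -0.0517]
```

```bash
sed -i 's/CM=np.array.*/CM=np.array([0.6063,0.0668,0])/' h.py
cat >> h.py <<'E'
def golug(x,y,zb,yaw=None):
    "lug centre to mag x,y with bottom at zb"
    s=ctrl.get_state();Rm=T_tool(s)[:3,:3]
    off=Rm@np.array([0,.001,-.046])
    p=mag2w([x,y,zb+.025])-off; print('tcp',p.round(4)); go(p,YM)
E
python3 - <<'E'
from h import *
golug(-.01,0,.13)
E
```

```text
tcp [0.6086 0.0778 0.109 ]
delta [-0.3302 -0.1398 -0.1217] twist 0.002062139968351362
```

```bash
python3 -m jog '[{"delta_pos":[0,0,-0.03],"twist":0,"jaw":0.95},{"delta_pos":[0,0,-0.07],"twist":0,"jaw":0.95},{"delta_pos":[-0.02,-0.01,-0.1],"twist":0,"jaw":0.95},{"delta_pos":[-0.05,-0.03,-0.12],"twist":0,"jaw":0.95},{"delta_pos":[-0.085,-0.045,-0.122],"twist":0,"jaw":0.95},{"delta_pos":[-0.12,-0.06,-0.122],"twist":0,"jaw":0.95},{"delta_pos":[-0.155,-0.075,-0.122],"twist":0,"jaw":0.95},{"delta_pos":[-0.19,-0.09,-0.122],"twist":0,"jaw":0.95},{"delta_pos":[-0.225,-0.105,-0.122],"twist":0,"jaw":0.95},{"delta_pos":[-0.26,-0.12,-0.122],"twist":0,"jaw":0.95},{"delta_pos":[-0.29,-0.13,-0.122],"twist":0,"jaw":0.95},{"delta_pos":[-0.315,-0.137,-0.122],"twist":0,"jaw":0.95},{"delta_pos":[-0.33,-0.14,-0.122],"twist":0,"jaw":0.95},{"delta_pos":[-0.33,-0.14,-0.122],"twist":0,"jaw":0.95},{"delta_pos":[-0.33,-0.14,-0.122],"twist":0,"jaw":0.95},{"delta_pos":[-0.33,-0.14,-0.122],"twist":0,"jaw":0.95},{"delta_pos":[-0.33,-0.14,-0.122],"twist":0,"jaw":0.95}]' 20
python3 - <<'E'
from h import *
s=ctrl.get_state();print(s['tool_pos'],s['ee_rot'],s['contact_force'],s['gripper_width'])
f,E=cam('wrist');cv2.imwrite('pics/l1.png',f['color']);np.save('El1',E);np.save('Tl1',T_tool(s))
f,E=cam('scene');cv2.imwrite('pics/l2.png',cv2.resize(f['color'][180:340,240:420],None,fx=4,fy=4,interpolation=cv2.INTER_CUBIC))
golug(-.01,0,.13)
E
```

```text
t: 25.25
tool_pos: [0.608, 0.076, 0.1089]
ee_rot: [-3.137, 0.024, -1.661]
contact_force: [0.1, -1.1, -1.9]
gripper_width: 0.0148
[0.60803885 0.07595455 0.10893969] [-3.13710853  0.02391399 -1.66128917] [ 0.05210267 -1.0981122  -1.93384369] 0.014803588637770326
tcp [0.6085 0.0778 0.109 ]
delta [-0.0017 -0.0001  0.0002] twist 0.00012114898016646336
```

View pics/l1.png

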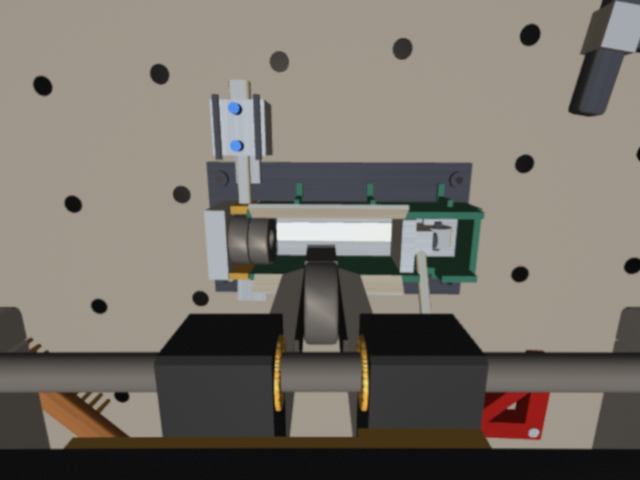

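View pics/l2.png

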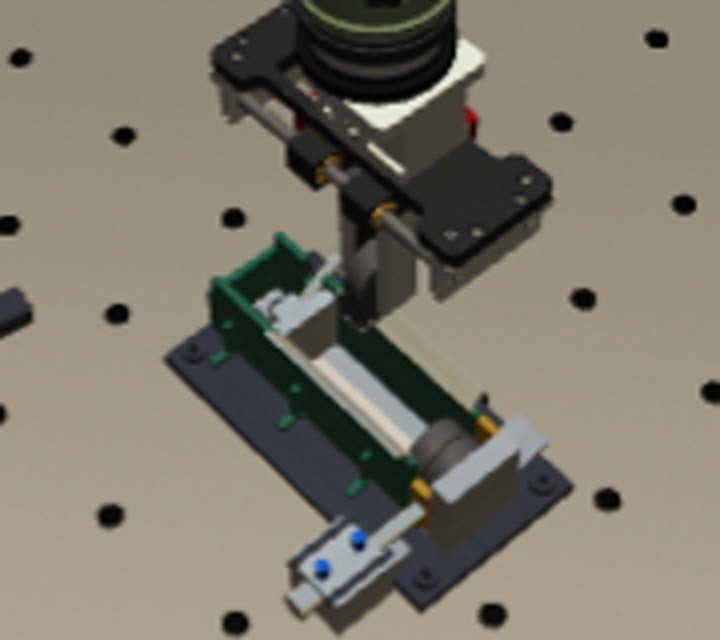

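Run:
```python
from h import *
c=cv2.imread('pics/l1.png');cv2.imwrite('pics/l3.png',cv2.resize(c[150:310,195:495],None,fx=2.66,fy=2.66,interpolation=cv2.INTER_CUBIC))
```

```text
(no output)
```

View pics/l3.png

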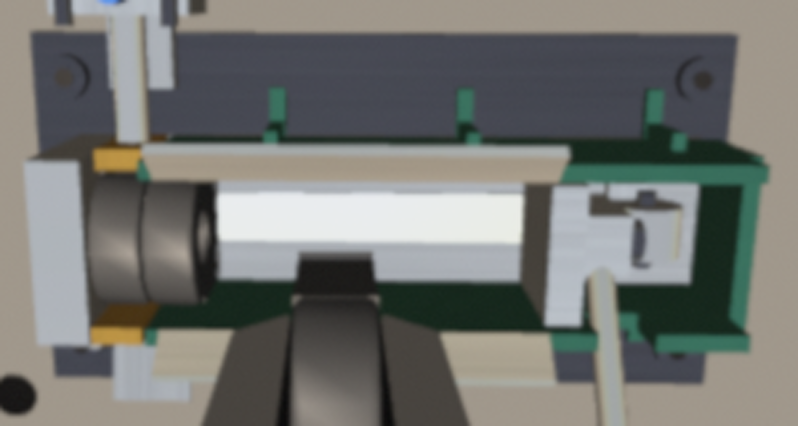

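Run:
```python
from h import *
f,_=cam('wrist');E=np.load('El1.npy');T=np.load('Tl1.npy')
Z=lambda x,y:[195+x/2.66,150+y/2.66]
def w(x,y,z): return onz(f,E,[Z(x,y)],z)[0]
a=[w2mag(w(*p,.076)) for p in [(145,145),(568,149),(157,375),(553,383)]]
print(np.round(a,4))
b=[w2mag(w(*p,.064)) for p in [(570,182),(760,182),(555,335),(745,337)]]
print('wall inner',np.round(b,4))
l=[w2mag(w(300,296,.16)),w2mag(w(378,300,.16)),w2mag(w(337,255,.13))];print('lug',np.round(l,4))
print('TCP',w2mag(T[:3,3]))
cam_=E[:3,3];tc=T@np.r_[0.0001,-.07,-.2116,1];print('camoff',cam_-tc[:3])
```

```text
[[-0.057   0.0348  0.076 ]
 [ 0.051   0.0341  0.076 ]
 [-0.0566 -0.0282  0.076 ]
 [ 0.0506 -0.0294  0.076 ]]
wall inner [[ 0.0546  0.0234  0.064 ]
 [ 0.1051  0.0236  0.064 ]
 [ 0.053  -0.02    0.064 ]
 [ 0.1055 -0.0201  0.064 ]]
lug [[-0.0124  0.0208  0.16  ]
 [ 0.0012  0.0202  0.16  ]
 [-0.0066  0.0203  0.13  ]]
TCP [-0.00927447  0.00090199  0.10893969]
camoff [ 9.26402673e-04 -1.59983798e-03  9.96578022e-06]
```

Run:
```python
from h import *
for z in (.09,.07,.05,.03,.02,.014): golug(-.009,.0016,z)
```

```text
tcp [0.6101 0.0766 0.069 ]
delta [ 0.0005 -0.0013  0.0403] twist 0.0002785973651899809
tcp [0.6101 0.0766 0.049 ]
delta [ 0.001  -0.0012  0.0603] twist 0.0002785973651899809
tcp [0.6101 0.0766 0.029 ]
delta [ 0.0014 -0.0011  0.0803] twist 0.0002785973651899809
tcp [0.6101 0.0766 0.009 ]
delta [ 0.0019 -0.001   0.1003] twist 0.0002785973651899809
tcp [ 0.6101  0.0766 -0.001 ]
delta [ 0.0022 -0.0009  0.1103] twist 0.0002785973651899809
tcp [ 0.6101  0.0766 -0.007 ]
delta [ 0.0023 -0.0009  0.1163] twist 0.0002785973651899809
```

```bash
python3 -m jog '[{"delta_pos":[0.0003,-0.0013,0.02],"twist":0,"jaw":0.95},{"delta_pos":[0.0005,-0.0013,0.04],"twist":0,"jaw":0.95},{"delta_pos":[0.0008,-0.0013,0.05],"twist":0,"jaw":0.95},{"delta_pos":[0.001,-0.0012,0.06],"twist":0,"jaw":0.95},{"delta_pos":[0.0012,-0.0011,0.07],"twist":0,"jaw":0.95},{"delta_pos":[0.0014,-0.0011,0.075],"twist":0,"jaw":0.95},{"delta_pos":[0.0014,-0.0011,0.075],"twist":0,"jaw":0.95}]' 20
python3 - <<'E'
from h import *
s=ctrl.get_state();print(s['tool_pos'],s['ee_rot'],s['contact_force'],s['gripper_width'])
f,E=cam('wrist');cv2.imwrite('pics/l4.png',f['color'])
f,E=cam('scene');cv2.imwrite('pics/l5.png',cv2.resize(f['color'][180:340,240:420],None,fx=4,fy=4,interpolation=cv2.INTER_CUBIC))
golug(-.009,.0016,.014)
E
```

```text
t: 25.98
tool_pos: [0.609, 0.0765, 0.0329]
ee_rot: [-3.139, 0.024, -1.661]
contact_force: [-0.1, 0.1, -2.6]
gripper_width: 0.0148
[0.60895876 0.07647575 0.0329483 ] [-3.13875133  0.02421521 -1.66148329] [-0.06240485  0.14947798 -2.64412269] 0.014787218918618507
tcp [ 0.6101  0.0766 -0.007 ]
delta [0.001  0.0006 0.0416] twist 0.00034995419296679486
```

View pics/l4.png

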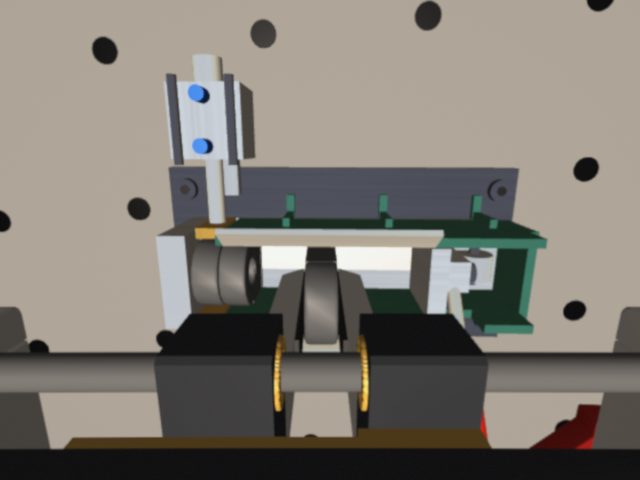

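View pics/l5.png

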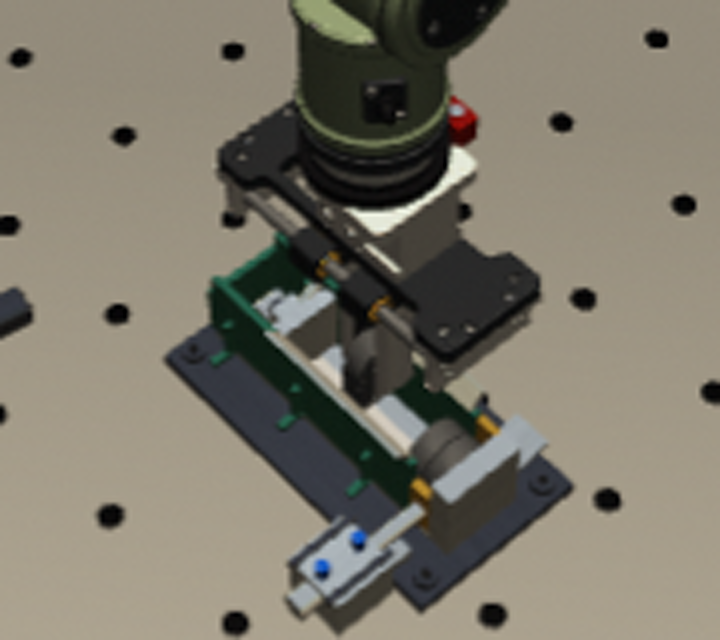

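Run:
```python
from h import *
s=ctrl.get_state();print(s['tool_pos'],s['ee_rot'],s['contact_force'],s['qvel'].round(4),w2mag(s['tool_pos']))
golug(-.009,.0016,.014)
f,E=cam('wrist');c=f['color'];cv2.imwrite('pics/l6.png',cv2.resize(c[200:350,220:430],None,fx=3.8,fy=3.8,interpolation=cv2.INTER_CUBIC))
```

```text
[0.61039109 0.07656037 0.03465308] [-3.13567037  0.02443303 -1.66120349] [ 1.23913873 -0.26763375 -1.43121764] [ 0.0017 -0.0117 -0.0118  0.0001  0.0001 -0.003 ] [-0.01009098  0.00318964  0.03465308]
tcp [ 0.6101  0.0766 -0.007 ]
delta [0.001  0.0006 0.0416] twist 0.00034995419296679486
```

View pics/l6.png

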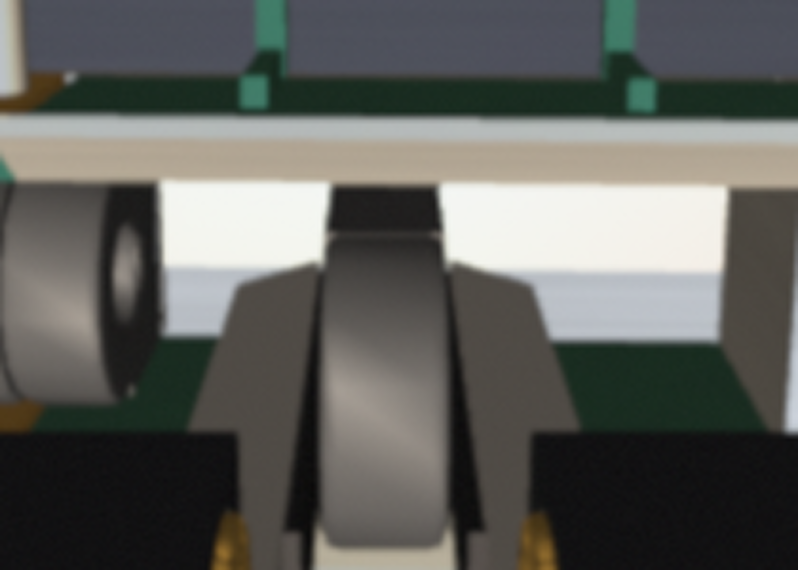

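```bash
python3 -m jog '[{"delta_pos":[0.0003,0.0005,0.008],"twist":0,"jaw":0.95},{"delta_pos":[0.0005,0.0005,0.016],"twist":0,"jaw":0.95},{"delta_pos":[0.0007,0.0005,0.024],"twist":0,"jaw":0.95},{"delta_pos":[0.001,0.0005,0.031],"twist":0,"jaw":0.95},{"delta_pos":[0.001,0.0005,0.035],"twist":0,"jaw":0.95},{"delta_pos":[0.001,0.0005,0.037],"twist":0,"jaw":0.95},{"delta_pos":[0.001,0.0005,0.037],"twist":0,"jaw":0.95}]' 20
python3 - <<'E'
from h import *
for i in range(3):
    s=ctrl.get_state();print(s['tool_pos'],s['contact_force']);grab_frame('top')
golug(-.009,.0016,.012)
E
```

```text
t: 26.72
tool_pos: [0.61, 0.0765, -0.0029]
ee_rot: [-3.136, 0.024, -1.661]
contact_force: [-0.6, -0.5, -2.9]
gripper_width: 0.0148
[ 0.6100408   0.07648169 -0.00288053] [-0.61238476 -0.50689082 -2.85486086]
[ 0.6104537   0.07647574 -0.00228461] [-0.41720548  0.07586753 -1.97217315]
[ 0.6106093   0.07649376 -0.00192287] [-1.08842334 -0.0553687  -3.2460556 ]
tcp [ 0.6101  0.0766 -0.009 ]
delta [0.0001 0.0006 0.0072] twist 0.0003661554887850471
```

Lug bottom is ~7 mm above the floor and in the channel without side force; easing down to contact.

```bash
python3 -m jog '[{"delta_pos":[0.0001,0.0005,0.002],"twist":0,"jaw":0.95},{"delta_pos":[0.0001,0.0005,0.004],"twist":0,"jaw":0.95},{"delta_pos":[0.0001,0.0005,0.006],"twist":0,"jaw":0.95},{"delta_pos":[0.0001,0.0005,0.007],"twist":0,"jaw":0.95},{"delta_pos":[0.0001,0.0005,0.008],"twist":0,"jaw":0.95},{"delta_pos":[0.0001,0.0005,0.008],"twist":0,"jaw":0.95}]' 20
python3 - <<'E'
from h import *
for i in range(2):
    s=ctrl.get_state();print(s['tool_pos'],s['contact_force']);grab_frame('top')
E
```

```text
t: 27.37
tool_pos: [0.6103, 0.0766, -0.0095]
ee_rot: [-3.135, 0.024, -1.661]
contact_force: [-1.5, -0.5, -0.5]
gripper_width: 0.0152
[ 0.6103373   0.07660901 -0.0095174 ] [-1.54294706 -0.47705937 -0.5102137 ]
[ 0.61034046  0.07661118 -0.00950264] [-1.42624407 -0.55464456 -0.78413835]
```

```bash
python3 -m jog '[{"delta_pos":[0,0,0.001],"twist":0,"jaw":0.95},{"delta_pos":[0,0,0.0015],"twist":0,"jaw":0.95},{"delta_pos":[0,0,0.0015],"twist":0,"jaw":0.95}]' 20
python3 - <<'E'
from h import *
s=ctrl.get_state();print(s['tool_pos'],s['contact_force'])
E
```

```text
t: 27.72
tool_pos: [0.6104, 0.0766, -0.0096]
ee_rot: [-3.135, 0.024, -1.661]
contact_force: [-3.2, 0.1, 7.4]
gripper_width: 0.015
[ 0.61038464  0.07660171 -0.00959358] [-3.20028559  0.09855286  7.41802825]
```

```bash
python3 -m jog '[{"delta_pos":[0,0,0],"twist":0,"jaw":0.9},{"delta_pos":[0,0,0],"twist":0,"jaw":0.8},{"delta_pos":[0,0,0],"twist":0,"jaw":0.7},{"delta_pos":[0,0,0],"twist":0,"jaw":0.7},{"delta_pos":[0,0,0],"twist":0,"jaw":0.7},{"delta_pos":[0,0,0],"twist":0,"jaw":0.7}]' 20
python3 - <<'E'
from h import *
s=ctrl.get_state();print(s['tool_pos'],s['contact_force'],s['gripper_width'])
f,E=cam('wrist');c=f['color'];cv2.imwrite('pics/m1.png',cv2.resize(c[200:350,220:430],None,fx=3.8,fy=3.8,interpolation=cv2.INTER_CUBIC))
E
```

```text
t: 28.22
tool_pos: [0.6106, 0.0766, -0.0096]
ee_rot: [-3.135, 0.024, -1.661]
contact_force: [0.5, -0.4, 0.2]
gripper_width: 0.0282
[ 0.61056119  0.07662257 -0.00960382] [ 0.45335136 -0.35990961  0.16455204] 0.02817870140223803
```

View pics/m1.png

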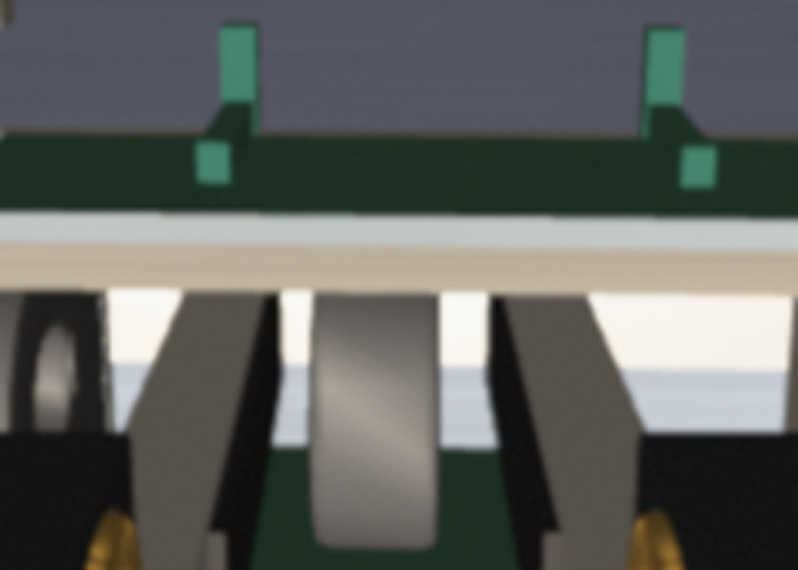

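```bash
python3 -m jog '[{"delta_pos":[-0.0005,0,-0.015],"twist":0,"jaw":0.7},{"delta_pos":[-0.001,0,-0.035],"twist":0,"jaw":0.7},{"delta_pos":[-0.002,0,-0.07],"twist":0,"jaw":0.7},{"delta_pos":[-0.003,0,-0.11],"twist":0,"jaw":0.6},{"delta_pos":[-0.0035,0,-0.14],"twist":0,"jaw":0.5},{"delta_pos":[-0.0035,0,-0.15],"twist":0,"jaw":0.5},{"delta_pos":[-0.0035,0,-0.15],"twist":0,"jaw":0.5}]' 20
python3 - <<'E'
from h import *
f,E=cam('wrist');cv2.imwrite('pics/m2.png',f['color'])
s=ctrl.get_state();print(s['tool_pos'],s['q'])
f,E=cam('scene');cv2.imwrite('pics/m3.png',cv2.resize(f['color'][200:340,260:400],None,fx=4.2,fy=4.2,interpolation=cv2.INTER_CUBIC))
E
```

```text
t: 28.85
tool_pos: [0.6125, 0.0765, 0.1446]
ee_rot: [-3.126, 0.025, -1.661]
contact_force: [0.3, 0.1, 0.3]
gripper_width: 0.0464
[0.61033029 0.07649977 0.14146475] [-0.03060515  0.30409205  1.48540887  0.02447143  1.34101109  1.62499386]
```

View pics/m2.png

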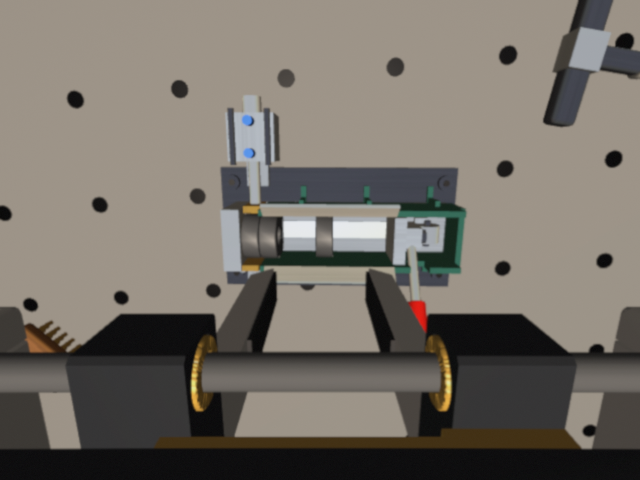

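View pics/m3.png

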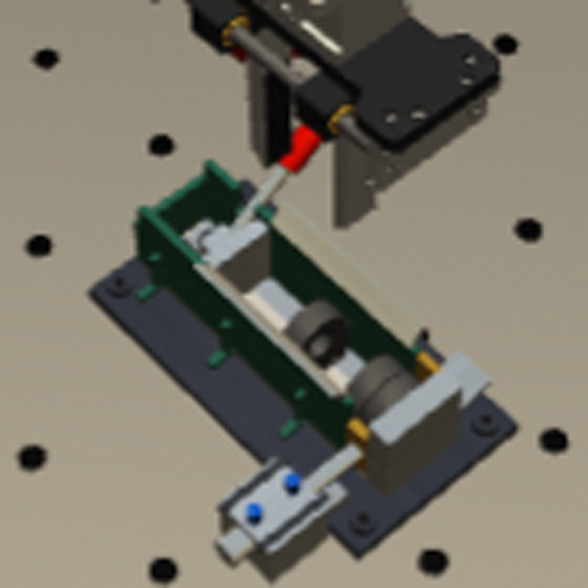

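Run:
```python
from h import *
go([.5345,.0055,.12],YM)
go([.5328,.0078,.0195],YM)
```

```text
delta [0.0778 0.0675 0.0169] twist 0.0005061403947299592
delta [0.0781 0.0699 0.1174] twist 0.0005061403947299592
```

```bash
python3 -m jog '[{"delta_pos":[0.03,0.03,0.005],"twist":0,"jaw":0.5},{"delta_pos":[0.06,0.055,0.01],"twist":0,"jaw":0.5},{"delta_pos":[0.078,0.068,0.017],"twist":0,"jaw":0.5},{"delta_pos":[0.078,0.068,0.017],"twist":0,"jaw":0.5},{"delta_pos":[0.078,0.068,0.017],"twist":0,"jaw":0.5},{"delta_pos":[0.078,0.068,0.017],"twist":0,"jaw":0.5}]' 20
python3 - <<'E'
from h import *
f,E=cam('wrist');cv2.imwrite('pics/n1.png',f['color'])
s=ctrl.get_state();print(s['tool_pos'])
go([.5328,.0078,.0195],YM)
E
```

```text
t: 29.45
tool_pos: [0.5336, 0.0059, 0.1184]
ee_rot: [-3.139, 0.025, -1.661]
contact_force: [0.7, 0.5, -0.5]
gripper_width: 0.0468
[0.53431362 0.00605729 0.11910601]
delta [0.0009 0.0021 0.0996] twist 0.0008863293637195735
```

View pics/n1.png

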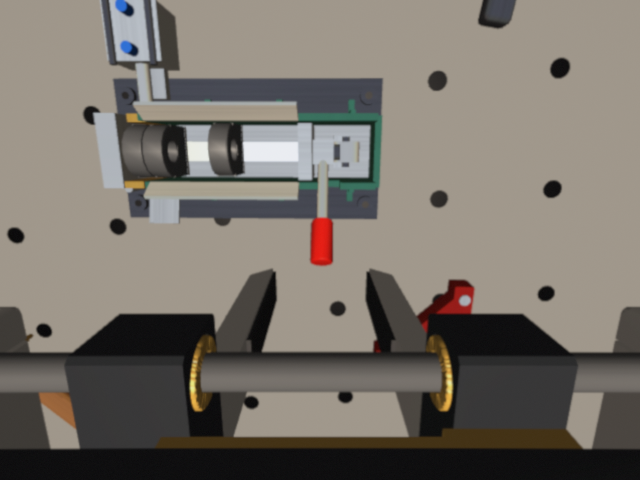

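Knob (322,241) sits centred between the fingers (275/368); three lugs stand in the track. Descend onto the knob.

```bash
python3 -m jog '[{"delta_pos":[0.0003,0.0005,0.03],"twist":0,"jaw":0.5},{"delta_pos":[0.0005,0.001,0.055],"twist":0,"jaw":0.5},{"delta_pos":[0.0007,0.0015,0.075],"twist":0,"jaw":0.5},{"delta_pos":[0.0009,0.002,0.09],"twist":0,"jaw":0.5},{"delta_pos":[0.0009,0.002,0.097],"twist":0,"jaw":0.5},{"delta_pos":[0.0009,0.002,0.097],"twist":0,"jaw":0.5},{"delta_pos":[0.0009,0.002,0.097],"twist":0,"jaw":0.5}]' 20
python3 - <<'E'
from h import *
f,E=cam('wrist');cv2.imwrite('pics/n2.png',f['color'][100:400,150:500])
f,E=cam('scene');cv2.imwrite('pics/n3.png',cv2.resize(f['color'][200:340,260:400],None,fx=4.2,fy=4.2,interpolation=cv2.INTER_CUBIC))
s=ctrl.get_state();print(s['tool_pos'],s['contact_force'])
E
```

```text
t: 30.08
tool_pos: [0.5337, 0.0082, 0.0223]
ee_rot: [-3.137, 0.025, -1.66]
contact_force: [0.8, -0.2, 0.3]
gripper_width: 0.0471
[0.534567   0.0077818  0.02344874] [ 0.10019294  1.13888201 -0.54702989]
```

View pics/n2.png

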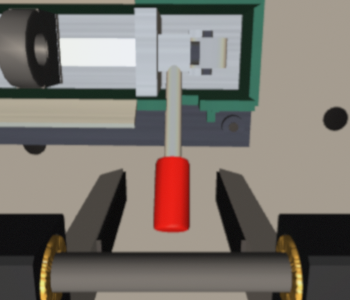

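View pics/n3.png

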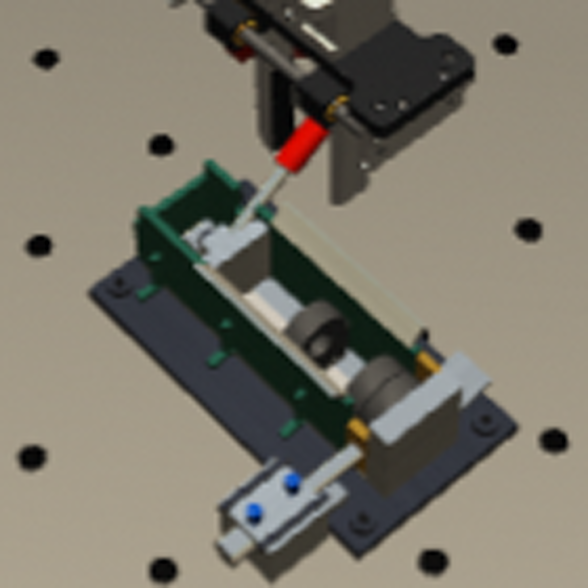

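```bash
python3 -m jog '[{"delta_pos":[0,0,0],"twist":0,"jaw":0.8},{"delta_pos":[0,0,0],"twist":0,"jaw":1},{"delta_pos":[0,0,0],"twist":0,"jaw":1},{"delta_pos":[0,0,0],"twist":0,"jaw":1},{"delta_pos":[0,0,0],"twist":0,"jaw":1},{"delta_pos":[0,0,0],"twist":0,"jaw":1},{"delta_pos":[0,0,0],"twist":0,"jaw":1}]' 40
python3 - <<'E'
from h import *
s=ctrl.get_state();print(s['tool_pos'],w2mag(s['tool_pos']),s['contact_force'],s['gripper_width'],s['ee_rot'])
E
python3 -m jog '[{"delta_pos":[0.002,0,0],"twist":0,"jaw":1},{"delta_pos":[0.004,0,0],"twist":0,"jaw":1},{"delta_pos":[0.006,0,0],"twist":0,"jaw":1},{"delta_pos":[0.006,0,0],"twist":0,"jaw":1},{"delta_pos":[0.006,0,0],"twist":0,"jaw":1}]' 40
python3 - <<'E'
from h import *
s=ctrl.get_state();print(s['tool_pos'],w2mag(s['tool_pos']),s['contact_force'],s['gripper_width'],s['ee_rot'])
f,E=cam('wrist');cv2.imwrite('pics/n4.png',f['color'][100:400,150:500])
E
```

```text
t: 30.77
tool_pos: [0.5346, 0.0074, 0.0236]
ee_rot: [-3.134, 0.024, -1.66]
contact_force: [-0.5, -1.0, 0.4]
gripper_width: 0.0148
[0.53457415 0.00742094 0.02360643] [ 0.06563538 -0.06604898  0.02360643] [-0.50079122 -1.01238699  0.38417863] 0.01482108380738778 [-3.13435487  0.02404406 -1.66020553]
t: 31.18
tool_pos: [0.5342, 0.0051, 0.0234]
ee_rot: [-3.134, 0.031, -1.661]
contact_force: [0.5, 10.4, 0.7]
gripper_width: 0.0148
[0.53416726 0.00514249 0.02337421] [ 0.06794133 -0.06624769  0.02337421] [ 0.52230975 10.39775761  0.73851901] 0.014779884992104227 [-3.13445837  0.0306213  -1.6612687 ]
```

View pics/n4.png

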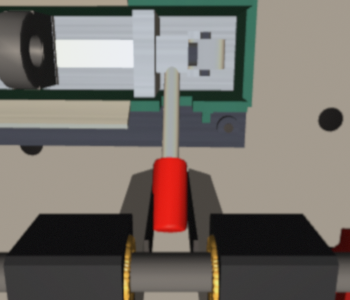

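```bash
python3 -m jog '[{"delta_pos":[0.003,-0.002,-0.003],"twist":0,"jaw":1},{"delta_pos":[0.003,-0.0044,-0.0061],"twist":0,"jaw":1},{"delta_pos":[0.003,-0.0068,-0.009],"twist":0,"jaw":1},{"delta_pos":[0.003,-0.0093,-0.0118],"twist":0,"jaw":1},{"delta_pos":[0.003,-0.012,-0.0144],"twist":0,"jaw":1},{"delta_pos":[0.003,-0.0148,-0.0169],"twist":0,"jaw":1},{"delta_pos":[0.003,-0.0178,-0.0192],"twist":0,"jaw":1},{"delta_pos":[0.003,-0.0208,-0.0214],"twist":0,"jaw":1},{"delta_pos":[0.003,-0.024,-0.0234],"twist":0,"jaw":1},{"delta_pos":[0.003,-0.0271,-0.0253],"twist":0,"jaw":1},{"delta_pos":[0.003,-0.0339,-0.0286],"twist":0,"jaw":1},{"delta_pos":[0.003,-0.0402,-0.0309],"twist":0,"jaw":1},{"delta_pos":[0.003,-0.0402,-0.0309],"twist":0,"jaw":1}]' 30
python3 - <<'E'
from h import *
s=ctrl.get_state();print(s['tool_pos'],w2mag(s['tool_pos']),s['contact_force'],s['gripper_width'],s['ee_rot'])
f,E=cam('wrist');cv2.imwrite('pics/n5.png',f['color'][100:400,150:500])
f,E=cam('scene');cv2.imwrite('pics/n6.png',cv2.resize(f['color'][200:340,260:400],None,fx=4.2,fy=4.2,interpolation=cv2.INTER_CUBIC))
E
```

```text
t: 32.32
tool_pos: [0.5718, 0.0022, 0.0532]
ee_rot: [-3.14, 0.038, -1.662]
contact_force: [-0.6, 11.5, -0.0]
gripper_width: 0.0155
[0.57183571 0.00219697 0.05324892] [ 0.06746074 -0.02846731  0.05324892] [-0.5998714  11.5162147  -0.02809481] 0.015472185103845997 [-3.13980533  0.03774649 -1.66152979]
```

View pics/n5.png

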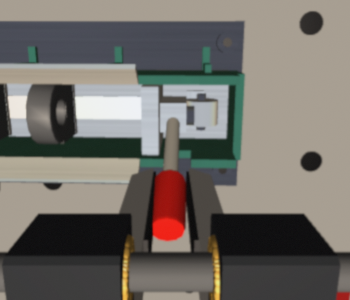

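View pics/n6.png

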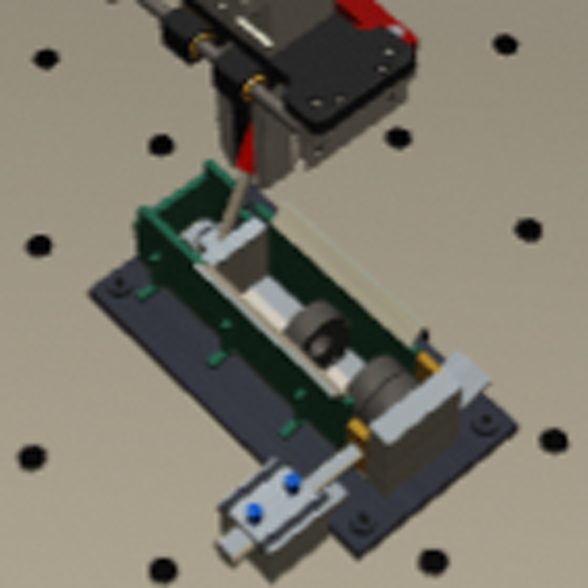

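```bash
python3 -m jog '[{"delta_pos":[0,0,0],"twist":0,"jaw":1},{"delta_pos":[-0.005,0,0],"twist":0,"jaw":1},{"delta_pos":[-0.01,0,0],"twist":0,"jaw":1},{"delta_pos":[-0.015,0,0.0005],"twist":0,"jaw":1},{"delta_pos":[-0.02,0,0.001],"twist":0,"jaw":1},{"delta_pos":[-0.025,0,0.001],"twist":0,"jaw":1},{"delta_pos":[-0.03,0,0.001],"twist":0,"jaw":1},{"delta_pos":[-0.035,0,0.001],"twist":0,"jaw":1},{"delta_pos":[-0.04,0,0.0015],"twist":0,"jaw":1},{"delta_pos":[-0.042,0,0.0015],"twist":0,"jaw":1},{"delta_pos":[-0.042,0,0.0015],"twist":0,"jaw":1}]' 30
python3 - <<'E'
from h import *
s=ctrl.get_state();print(s['tool_pos'],w2mag(s['tool_pos']),s['contact_force'],s['gripper_width'],s['ee_rot'])
f,E=cam('wrist');cv2.imwrite('pics/o1.png',f['color'][100:400,100:500])
E
```

```text
t: 33.33
tool_pos: [0.5753, 0.0483, 0.0529]
ee_rot: [-3.14, 0.044, -1.661]
contact_force: [1.4, 8.5, -0.5]
gripper_width: 0.0155
[0.57531639 0.04827904 0.05293274] [ 0.02125286 -0.0291775   0.05293274] [ 1.37188925  8.54180158 -0.49727564] 0.01548015865159503 [-3.14004582  0.04364244 -1.66100114]
```

View pics/o1.png

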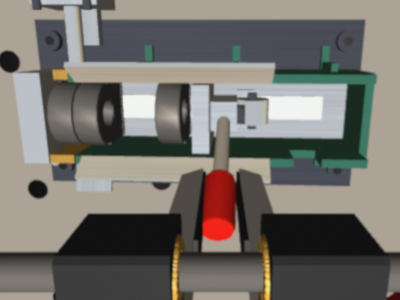

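```bash
python3 -m jog '[{"delta_pos":[-0.001,0,0],"twist":0,"jaw":1},{"delta_pos":[-0.003,0,0],"twist":0,"jaw":1},{"delta_pos":[-0.005,0,0],"twist":0,"jaw":1},{"delta_pos":[-0.007,0,0],"twist":0,"jaw":1},{"delta_pos":[-0.009,0,0],"twist":0,"jaw":1},{"delta_pos":[-0.011,0,0.0005],"twist":0,"jaw":1},{"delta_pos":[-0.013,0,0.0005],"twist":0,"jaw":1},{"delta_pos":[-0.015,0,0.0005],"twist":0,"jaw":1},{"delta_pos":[-0.017,0,0.0005],"twist":0,"jaw":1},{"delta_pos":[-0.019,0,0.001],"twist":0,"jaw":1},{"delta_pos":[-0.021,0,0.001],"twist":0,"jaw":1},{"delta_pos":[-0.021,0,0.001],"twist":0,"jaw":1}]' 30
python3 - <<'E'
from h import *
s=ctrl.get_state();print(s['tool_pos'],w2mag(s['tool_pos']),s['contact_force'],s['gripper_width'],s['ee_rot'])
f,E=cam('wrist');cv2.imwrite('pics/o2.png',f['color'][100:400,100:500])
f,E=cam('scene');cv2.imwrite('pics/o3.png',cv2.resize(f['color'][200:340,260:400],None,fx=4.2,fy=4.2,interpolation=cv2.INTER_CUBIC))
E
```

```text
t: 34.38
tool_pos: [0.5775, 0.072, 0.0529]
ee_rot: [-3.14, 0.048, -1.661]
contact_force: [0.7, 7.8, 0.2]
gripper_width: 0.0155
[0.57746942 0.07199212 0.05291607] [-0.00255776 -0.0291825   0.05291607] [0.70756208 7.83614448 0.1800284 ] 0.015517801815643086 [-3.13965867  0.04782322 -1.66099583]
```

View pics/o2.png

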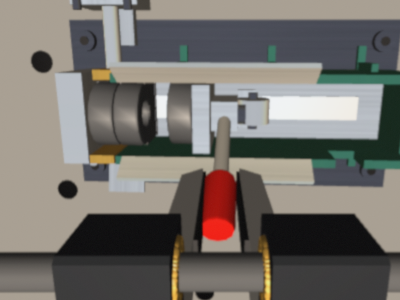

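View pics/o3.png

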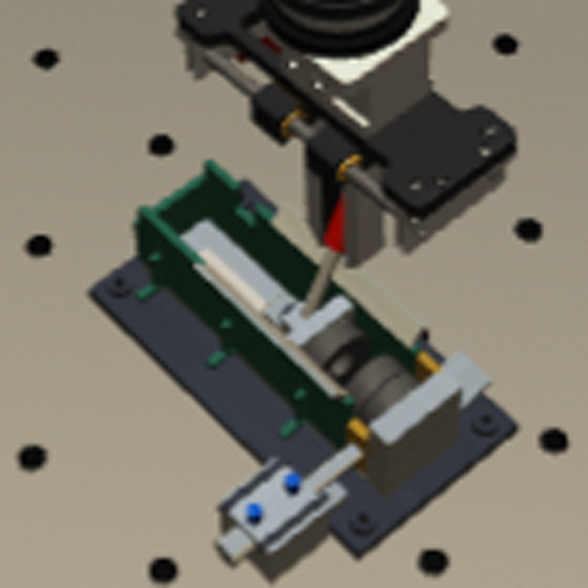

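```bash
python3 -m jog '[{"delta_pos":[-0.001,0,0],"twist":0,"jaw":1},{"delta_pos":[-0.003,0,0],"twist":0,"jaw":1},{"delta_pos":[-0.005,0,0],"twist":0,"jaw":1},{"delta_pos":[-0.007,0,0],"twist":0,"jaw":1},{"delta_pos":[-0.009,0,0],"twist":0,"jaw":1},{"delta_pos":[-0.011,0,0.0005],"twist":0,"jaw":1},{"delta_pos":[-0.012,0,0.0005],"twist":0,"jaw":1},{"delta_pos":[-0.012,0,0.0005],"twist":0,"jaw":1}]' 30
python3 - <<'E'
from h import *
s=ctrl.get_state();print(s['tool_pos'],w2mag(s['tool_pos']),s['contact_force'],s['gripper_width'],s['ee_rot'])
f,E=cam('wrist');cv2.imwrite('pics/o4.png',f['color'][100:400,100:500])
E
```

```text
t: 35.15
tool_pos: [0.5789, 0.0867, 0.0529]
ee_rot: [-3.139, 0.052, -1.661]
contact_force: [1.5, 7.6, -1.5]
gripper_width: 0.0155
[0.57889699 0.08669598 0.05293905] [-0.01733049 -0.02909345  0.05293905] [ 1.48555032  7.60110608 -1.47159088] 0.015535530341725706 [-3.13906969  0.05206811 -1.66103629]
```

View pics/o4.png

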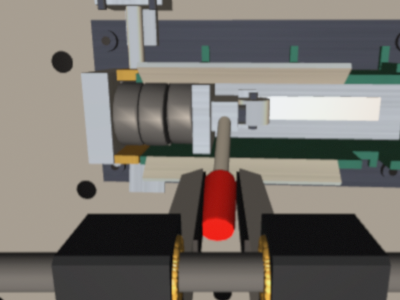

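```bash
python3 -m jog '[{"delta_pos":[-0.001,0,0],"twist":0,"jaw":1},{"delta_pos":[-0.0025,0,0],"twist":0,"jaw":1},{"delta_pos":[-0.004,0,0],"twist":0,"jaw":1},{"delta_pos":[-0.004,0,0],"twist":0,"jaw":1},{"delta_pos":[-0.004,0,0],"twist":0,"jaw":1}]' 30
python3 - <<'E'
from h import *
s=ctrl.get_state();print(s['tool_pos'],w2mag(s['tool_pos']),s['contact_force'],s['gripper_width'],s['ee_rot'])
f,E=cam('wrist');cv2.imwrite('pics/o5.png',f['color'][100:400,100:500])
E
```

```text
t: 35.62
tool_pos: [0.5792, 0.0893, 0.053]
ee_rot: [-3.139, 0.05, -1.661]
contact_force: [0.4, -3.6, -0.1]
gripper_width: 0.016
[0.57917314 0.08926261 0.05300388] [-0.01991158 -0.02905106  0.05300388] [ 0.36405767 -3.61327376 -0.07073081] 0.01596140914413636 [-3.13921341  0.05001238 -1.66132876]
```

View pics/o5.png

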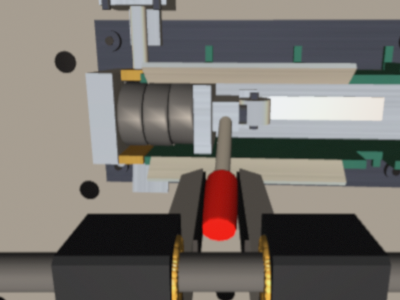

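```bash
python3 -m jog '[{"delta_pos":[0,0,0],"twist":0,"jaw":0.8},{"delta_pos":[0,0,0],"twist":0,"jaw":0.6},{"delta_pos":[0,0,0],"twist":0,"jaw":0.5},{"delta_pos":[0,0,0],"twist":0,"jaw":0.5},{"delta_pos":[0,0,0],"twist":0,"jaw":0.5},{"delta_pos":[0.001,0,-0.02],"twist":0,"jaw":0.5},{"delta_pos":[-0.002,0,-0.06],"twist":0,"jaw":0.5},{"delta_pos":[-0.005,0,-0.1],"twist":0,"jaw":0.5},{"delta_pos":[-0.007,0,-0.14],"twist":0,"jaw":0.5},{"delta_pos":[-0.007,0,-0.16],"twist":0,"jaw":0.5},{"delta_pos":[-0.007,0,-0.16],"twist":0,"jaw":0.5},{"delta_pos":[-0.007,0,-0.16],"twist":0,"jaw":0.5}]' 30
python3 - <<'E'
from h import *
s=ctrl.get_state();print(s['tool_pos'],s['contact_force'],s['gripper_width'],s['t'])
f,E=cam('wrist');cv2.imwrite('pics/p1.png',f['color'])
cv2.imwrite('pics/p3.png',cv2.resize(f['color'][130:280,170:400],None,fx=3.4,fy=3.4,interpolation=cv2.INTER_CUBIC));np.save('Ep',E)
f,E=cam('scene');cv2.imwrite('pics/p2.png',cv2.resize(f['color'][200:340,240:400],None,fx=4.2,fy=4.2,interpolation=cv2.INTER_CUBIC))
E
```

```text
t: 36.67
tool_pos: [0.5797, 0.0886, 0.2148]
ee_rot: [-3.136, 0.051, -1.661]
contact_force: [0.4, -0.1, -1.1]
gripper_width: 0.047
[0.57973829 0.08855877 0.21484912] [ 0.39161289 -0.0627466  -1.08466524] 0.0469961175671512 36.6667
```

View pics/p1.png

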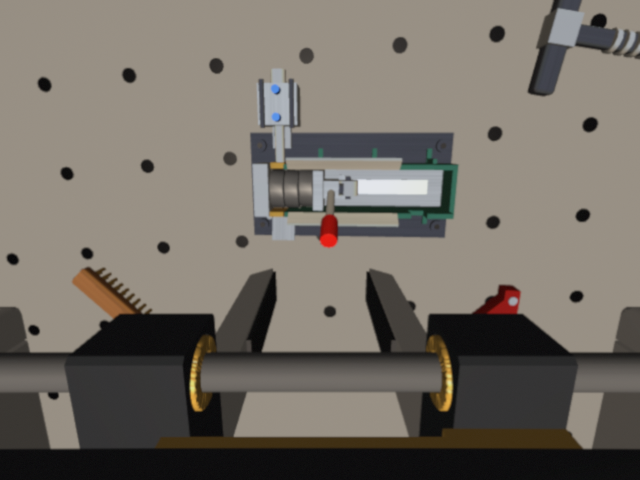

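View pics/p3.png

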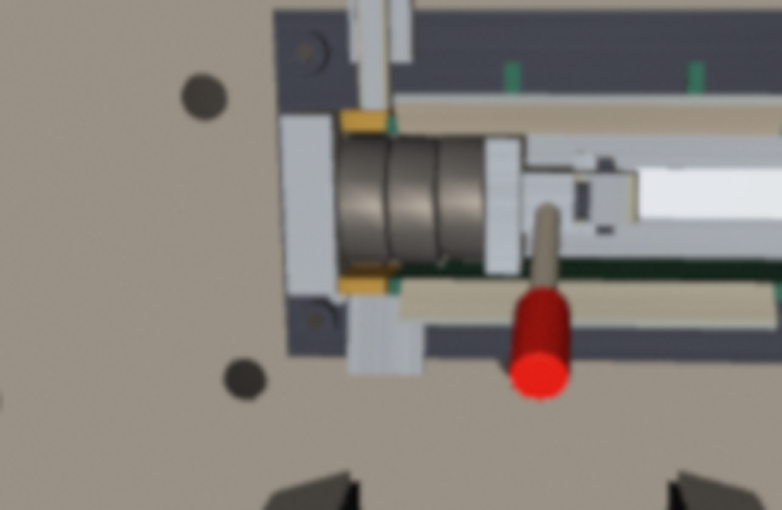

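View pics/p2.png

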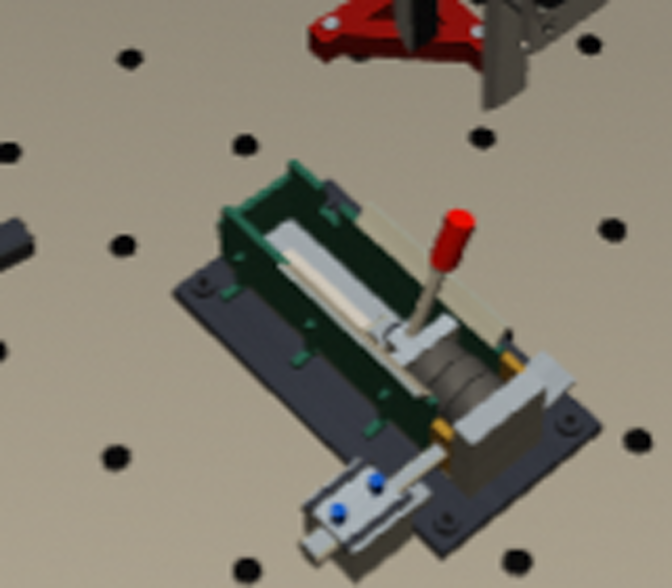

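Run:
```python
from rig import ctrl
print(ctrl.get_state()['contact_force']); print(ctrl.close_job())
```

```text
[ 0.20456669 -0.60438193 -0.78068662]
the job is handed in; nothing more can be done
None
```

I pulled the follower back and hooked the handle in the notch, then set the loose lug on the track floor eye up. After that I unhooked the handle and eased the follower forward onto the three lugs, let go and backed the arm away. I handed the job in at about 36.7 s; no verdict is reported.

**Last checks:**
- The final wrist and scene pictures show three lugs of equal spacing, standing upright and tight between the front stop and the follower face. I judged this by eye in pixels and did not measure positions in millimetres.
- At full travel the force on the knob reversed, from about +7.6 N to -3.6 N, which showed the pack was solid against the stop before I released it.
- The fingers ended well clear. The contact force read about 1 N at the end, about what it reads with nothing touched.
- The hammer, brush and magnet square were never touched, though I did not measure their positions again.

**What went wrong or disagreed:**
- **Fingertips:** they really sit about 33 to 38 mm behind the reported TCP. My first grip on the knob slipped off its top because of this, and I corrected for it from then on.
- **Camera offset:** the wrist camera and robot frames differ by about 1 to 2 mm, which I allowed for when lowering the lug.
- **Tool tilt:** the tool tilted slowly under load, to about 0.05 rad by the end.
- **Standing the lug up:** the planned pivot failed. The lug slipped out of a light grip while I was shaking it over the bench and happened to land upright on its weld edge. I then gripped it by its faces and set it in the track.

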